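# Turn the link plates and complete the clevis kit

## Robot

A 7-joint arm with a two-finger parallel gripper is mounted at the origin on the work surface. World frame = base frame: x ahead of the robot, y to its left, z up, the work surface at z = 0. Lengths are in m, angles in rad, forces in N, time in s.
With the tool pointing down it reaches from about 0.425 to 0.95 m from the base axis. Payload 4.7 kg.
Tool frame: the origin (TCP) lies at the very end of the fingers, on their centre line; the grasp point (between the pads) lies 19 mm behind it; z points along the fingers, y is the line along which they close (so a half turn about z gives the same grasp; the last joint's range is limited). The gripper opens to 85 mm and grips with 20 to 120 N. Pads are 22 mm wide; open, the fingers measure 114 mm over their backs; the gripper's body (76 mm by 85 mm) begins 54 mm behind the grasp point. The pads swing forward as they close: fully open they stand 13 mm farther back than shut.
Start: joints at [-1.284, 0.469, -0.049, 1.532, 0.024, 1.141, -0.082], TCP at [0.21, 0.642, 0.231] pointing down, gripper open.
Joint ranges: [-2.59, 2.59], [-0.33, 1.99], [-1.39, 1.29], [0.1, 2.45], [-1.04, 4.18], [0.21, 1.99], [-2.66, 2.66]. Speed limits (rad/s): [2.57, 2.57, 3.14, 3.14, 3.14, 3.14, 3.14].

## Interface

Orientations are given as a unit quaternion [w, x, y, z].
In Python, from station import r, cams, finish_job gives the robot as it stands. The module is installed in compiled form; this text tells all that it offers.
- The arm moves only by the shell command python3 -m jog 'ROWS' [FORCE]. ROWS is JSON, a list of rows, each an object with "rotation": the turn, a rotation vector about the tool's x, y, z in degrees, a list of three; "dp": the shift along the tool's x, y, z in m, a list of three; "jaw": the closure, from -1 (fully open) to 1 (shut). In form: [{"rotation": [wx, wy, wz], "dp": [dx, dy, dz], "jaw": jaw}, ...]. A call has 1 to 20 rows; each row shifts and turns the commanded pose from where the row before left it, along the tool's axes as they then stand; what a row does not reach is not made up. A row lasts 1/12 s, in which the tool goes at most 41.7 mm and 7.16 degrees, less where a joint would pass 70% of its speed; a pose out of reach is approached as far as the arm can. A call with a gripper value outside its range is refused whole. The fingers move at their own pace and stop on an object; FORCE is the grip in N (left out, the last holds). Time passes only in rows, so rows that do not move let the fingers close. It gives the time, the measured TCP pose, the force, the opening and the grip force at its end, in the units of the state.
- r.read_state(): the state, without advancing time (a new reading comes with each control period).
- cams.capture(name): name is "side" or "top"; returns (picture, depth): 420x560x3 uint8, red, green, blue; 420x560 float32, m along the optical axis (not along the pixel's ray), 0 where there is no reading.
- cams.camera_params(name): a dict with "mtx" (3x3 intrinsics, pixels), "R" (3x3) and "t" (3): a world point X has camera coordinates R X + t. Camera axes: x right, y down, z forward; pixel columns grow to the right and rows downward; lengths in m; the calibration is good to about 2 mm. A picture is of the moment at which its call begins. camera_params takes no time and is no camera call.
- finish_job(): hands the job in; it is judged then, once.
The state is a dict: "time_s": time; "joint_pos": joint angles; "qvel": joint speeds; "effort": joint torques, N m; "tcp_pos": TCP position; "tcp_rot": TCP orientation; "ft_force": force on the tool from outside, world axes, zero at the start; "ft_torque": the same for the moment, N m; "grip_width": finger opening in m; "gripper_force": force on a finger pad.
Only numpy, scipy, OpenCV 4.12 (cv2) and the standard library are available. Lean on these libraries where they do the work, as an engineer would, in place of code of your own. Each camera call takes 0.05 s, during which the arm holds its last target. There are 200 camera calls.

## Task

The damper link plates are lying red primer face up on the bench: turn every one over and lay it bare-metal face up, flat and squarely inside a black outlined bay of the plywood kit board, one plate to a bay, and move the clevis pin from its wooden block to stand upright, fully down, in the white socket of the board. When the kit is complete, push the yellow plunger of the tally counter fully down to log it, let it spring back, and leave the other things on the bench where they are.

Things in the scene. Friction and masses are not known exactly. Their poses are not given: they have to be found in the camera images.
- plate0: link plate, a rectangular aluminium bar 100 x 44 x 12 mm, about 0.14 kg, with two bolt holes (drawn only) on its long centre line; origin at its very centre; x along the 100 mm length, y along the 44 mm width, z out of the red primer face (the -z face is bare metal). Starts flat on the bench, red up; may be absent
- bay0 (a point): centre of bay 0 on the kit board's top face (the board is 6 mm thick): a black outline 70 mm (bay x) by 124 mm (bay y), so a plate lies with its length along bay y; bays are side by side along x at 100 mm pitch; nothing stands up from the board around them except the socket block. Any plate may go in any bay
- plate1: link plate, a rectangular aluminium bar 100 x 44 x 12 mm, about 0.14 kg, with two bolt holes (drawn only) on its long centre line; origin at its very centre; x along the 100 mm length, y along the 44 mm width, z out of the red primer face (the -z face is bare metal). Starts flat on the bench, red up; may be absent
- bay1 (a point): centre of bay 1 on the kit board's top face (the board is 6 mm thick): a black outline 70 mm (bay x) by 124 mm (bay y), so a plate lies with its length along bay y; bays are side by side along x at 100 mm pitch; nothing stands up from the board around them except the socket block. Any plate may go in any bay
- plate2: link plate, a rectangular aluminium bar 100 x 44 x 12 mm, about 0.14 kg, with two bolt holes (drawn only) on its long centre line; origin at its very centre; x along the 100 mm length, y along the 44 mm width, z out of the red primer face (the -z face is bare metal). Starts flat on the bench, red up; may be absent
- bay2 (a point): centre of bay 2 on the kit board's top face (the board is 6 mm thick): a black outline 70 mm (bay x) by 124 mm (bay y), so a plate lies with its length along bay y; bays are side by side along x at 100 mm pitch; nothing stands up from the board around them except the socket block. Any plate may go in any bay
- board: plywood kit board fixed to the bench, 300 mm (x) by 150 mm (y), 6 mm thick, with a 70 x 62 mm ear on its +y side that carries the white socket block; origin at the centre of the main board's underside, at bench level; z up
- socket (a point): centre of the mouth of the round bore in the white socket block (46 x 46 mm, top 40 mm above the bench) on the kit board's ear; bore 18 mm across with a 2 mm chamfer, 30 mm deep; z up
- pin: steel clevis pin, shank 16 mm diameter, 85 mm long overall including a round head 26 mm across and 14 mm thick at the top; 0.11 kg; origin at the centre of the foot, z up along the pin. Starts standing upright in a wooden block 50 x 50 mm and 40 mm high, in a bore 18 mm across and 30 mm deep, so the head's top is 95 mm above the bench
- pin_rest: the wooden block the pin starts in, fixed to the bench, 50 x 50 x 40 mm; origin at the centre of its underside
- slot (a point): centre of the mouth of the slot in the blue turnover block (fixed; 78 mm in x, 60 mm in y, 36 mm high). Slot 49 mm (x) by 17 mm (y), 3 mm chamfer, 28 mm deep, floor 8 mm above the bench; z up. A plate can stand in it on its short end, width along x, thickness along y, 72 mm of it out, to be gripped again from the other side. An aid, not a must
- tally (a joint): travel of the tally counter's yellow plunger, m: 0 up, 0.016 fully down; sprung, about 4 N to start and 10 N fully down; returns by itself
- tally_top (a point): centre of the plunger's round top face (32 mm across), 78 mm above the bench when up; pushed straight down. It stands on a grey housing 85 x 75 mm, 45 mm high, fixed to the bench, under it
- jar: glass jar, 64 mm across, 75 mm high; a bystander to be left alone (origin under it)
- collar: steel collar ring, 60 mm across, 22 mm high; a bystander to be left alone (origin under it)
- driver: orange screwdriver lying beyond the work; a bystander to be left alone (origin under it)
- wrench: steel wrench lying near the robot; a bystander to be left alone (origin under it)
- bumper: black rubber bumper, 48 mm across and 48 mm high; a bystander to be left alone (origin under it)
- block: dark wooden block 90 x 70 x 50 mm; a bystander to be left alone (origin under it)
- damper: aluminium damper body lying down, about 46 mm across; a bystander to be left alone (origin under it)

How it is judged:
On the way, in this order (a step that is already met when the one before it is completed fails the run):
1. every plate lies bare face up in a bay and the pin stands in the socket (angle between each of plate0, plate1, plate2's own z axis and vertical above 3.04 rad and z of plate0 in the frame of board between 0.009 and 0.0155 m and ((horizontal distance between plate0 and bay0 below 0.018 m and angle between the x axis of plate0 and the y axis of bay0, either way round below 0.2 rad) or (horizontal distance between plate0 and bay1 below 0.018 m and angle between the x axis of plate0 and the y axis of bay1, either way round below 0.2 rad) or (horizontal distance between plate0 and bay2 below 0.018 m and angle between the x axis of plate0 and the y axis of bay2, either way round below 0.2 rad)) and z of plate1 in the frame of board between 0.009 and 0.0155 m and ((horizontal distance between plate1 and bay0 below 0.018 m and angle between the x axis of plate1 and the y axis of bay0, either way round below 0.2 rad) or (horizontal distance between plate1 and bay1 below 0.018 m and angle between the x axis of plate1 and the y axis of bay1, either way round below 0.2 rad) or (horizontal distance between plate1 and bay2 below 0.018 m and angle between the x axis of plate1 and the y axis of bay2, either way round below 0.2 rad)) and z of plate2 in the frame of board between 0.009 and 0.0155 m and ((horizontal distance between plate2 and bay0 below 0.018 m and angle between the x axis of plate2 and the y axis of bay0, either way round below 0.2 rad) or (horizontal distance between plate2 and bay1 below 0.018 m and angle between the x axis of plate2 and the y axis of bay1, either way round below 0.2 rad) or (horizontal distance between plate2 and bay2 below 0.018 m and angle between the x axis of plate2 and the y axis of bay2, either way round below 0.2 rad)) and horizontal distance between pin and socket below 0.005 m and angle between pin's own z axis and vertical below 0.1 rad and z of pin in the frame of socket below -0.026 m), for 0.2 s.
2. then the tally plunger is pushed fully down (value of joint tally above 0.0135 m), for 0.1 s.
At the end, for the whole second after the job is handed in: All plates flat on the board, bare face up (0.1 rad), centre within 18 mm and length within 0.2 rad of a bay; pin upright in the socket (5 mm, 0.1 rad, 26 mm deep); plunger back up (3 mm) after 13.5 of its 16 mm stroke; all at rest (all of step 1 and value of joint tally below 0.003 m and linear speed of each of plate0, plate1, plate2, pin below 0.02 m/s); the robot touches nothing.
It fails at once if another thing on the bench is moved more than 40 mm (distance of any of jar, collar, driver, wrench, bumper, block, damper from where it was at the start of the episode above 0.04 m).
Of plate0, plate1, plate2 only 2 to 3 are there at a start; the rules pass over those that are not, and their reading is None.
At some moment in a run one of plate0, plate1, plate2 may be knocked a few centimetres aside while the robot is not near it.
It also fails if it takes over 210 s, if anything falls off the work surface, if the arm or the gripper's body presses on something with over 40 N, if the wrist force passes 120 N, or if a joint passes its speed limit or range.

## Working session

There is one attempt and no reset: what is moved stays moved. The work goes in short steps, Python scripts to look and compute and a shell command to move; the robot and the scene stay as the last step left them, time stands still between calls to the robot, and variables do not carry over. Pictures are saved under pics/ and viewed, at most 14 in all, crops included, and the job is handed in when it is done.

```bash
mkdir -p pics
cat > h.py <<'E'
import numpy as np, cv2
from station import r, cams, finish_job
def shot(name,fn=None):
    p,d=cams.capture(name)
    if fn: cv2.imwrite('pics/'+fn,cv2.cvtColor(p,cv2.COLOR_RGB2BGR))
    return p,d
def cloud(name,d):
    c=cams.camera_params(name);K=np.array(c['mtx']);v,u=np.mgrid[:d.shape[0],:d.shape[1]]
    P=np.stack([(u-K[0,2])/K[0,0]*d,(v-K[1,2])/K[1,1]*d,d],-1)
    return (P-np.array(c['t']))@np.array(c['R'])
E
python3 - <<'E'
from h import *
for n in('top','side'):
    p,d=shot(n,n+'0.png');np.savez(n+'0.npz',p=p,d=d);c=cams.camera_params(n);print(n,-np.array(c['R']).T@c['t'],np.array(c['R'])[2])
print(r.read_state())
E
```

```text
top [ 0.48124615 -0.05714925  1.37942157] [ 0.06556093  0.00120893 -0.99784784]
side [-0.00985342 -0.92869805  0.79382272] [ 0.46027373  0.68911572 -0.55970315]
{'time_s': 0.1, 'joint_pos': array([-1.28389686,  0.46940676, -0.04860942,  1.53358077,  0.02411578,
        1.14103573, -0.08231663]), 'qvel': array([-0.00011594, -0.00326021,  0.00161035, -0.00365952,  0.00202594,
        0.00085736,  0.00189545]), 'effort': array([ 8.70789099e-04, -5.11515927e+01, -4.68281878e-02, -2.38386673e+01,
        1.07846953e-02,  4.38029921e-03,  9.54990327e-06]), 'tcp_pos': array([0.20945532, 0.64111259, 0.23033277]), 'tcp_rot': array([-1.08465270e-04,  1.57228536e-01,  9.87561814e-01, -9.15754136e-04]), 'ft_force': array([-0.45847113, -0.71835645, -0.26353223]), 'ft_torque': array([ 0.05463446,  0.04729907, -0.009021  ]), 'gripper_force': 0.0, 'grip_width': 0.08533182404456754}
```

View pics/top0.png

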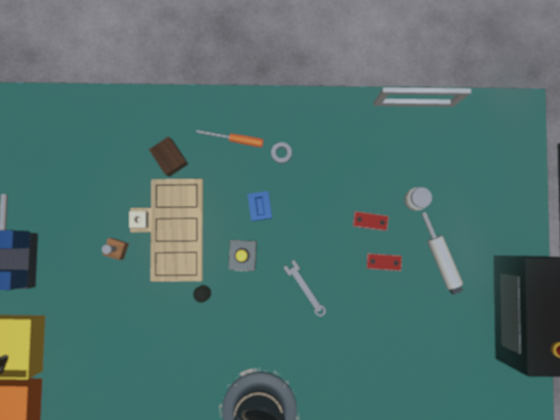

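View pics/side0.png

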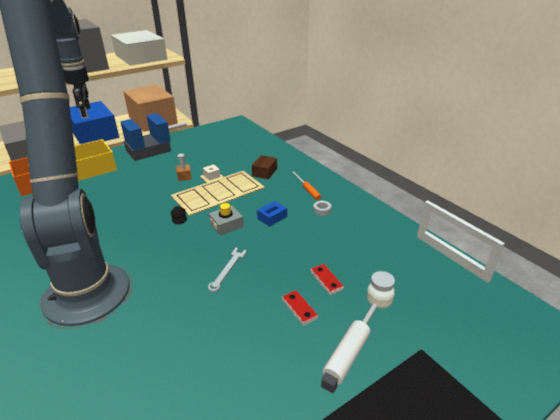

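The top view shows two red plates at (370,221) and (384,262). The board is at about (177,230) with its socket at (139,219), and the pin block is at (115,249). The blue slot block is at (260,206), the tally at (241,256), and there is no third plate. Next I'll measure all of these.

```bash
cat > m.py <<'E'
from h import *
def rect(P,mask,n=1,zr=None):
    """largest blob(s) in mask -> centre, sizes, yaw of long side"""
    k,lab,st,_=cv2.connectedComponentsWithStats(mask.astype(np.uint8))
    out=[]
    for i in np.argsort(-st[1:,4])[:n]+1:
        X=P[lab==i]; X=X[X[:,2]>-.05]
        z=np.median(X[:,2])
        (c,s,a)=cv2.minAreaRect((X[:,:2]*1000).astype(np.float32))
        if s[0]<s[1]: s=s[::-1];a+=90
        out.append((np.round(c,1),np.round(s,1),round((a+90)%180-90,1),round(z*1000,1),st[i,4]))
    return out
E
python3 - <<'E'
from m import *
for n in('top','side'):
    f=np.load(n+'0.npz');p=f['p'];d=f['d'];P=cloud(n,d)
    h=cv2.cvtColor(p,cv2.COLOR_RGB2HSV);H,S,V=h[...,0].astype(int),h[...,1],h[...,2]
    ok=(d>0)&(P[...,2]>-.02)&(P[...,2]<.2)&(P[...,0]>.2)&(P[...,1]>-.6)&(P[...,1]<.55)
    red=ok&((H<4)|(H>176))&(S>150)&(V>90)
    blue=ok&(H>100)&(H<125)&(S>140)&(V>60)
    yel=ok&(H>24)&(H<34)&(S>180)
    z=P[...,2]
    print(n,'bench',np.median(z[ok]))
    for nm,m,k in(('red',red,3),('blue',blue&(z>.028),1),('yel',yel,1)):
        print(nm);[print('  ',*o) for o in rect(P,m,k)]
    wood=ok&(H>12)&(H<26)&(S>50)&(V>110)
    print('wood');[print('  ',*o) for o in rect(P,wood,3)]
    sock=ok&(S<70)&(V>150)&(z>.033)&(z<.048)
    print('sock');[print('  ',*o) for o in rect(P,sock,2)]
    tall=ok&(z>.03)
    print('tall');[print('  ',*o) for o in rect(P,tall,9)]
    pin=ok&(z>.08)&(P[...,1]>.2)&(P[...,0]<.7)
    print('pin');[print('  ',*o) for o in rect(P,pin,1)]
p=np.load('top0.npz')['p']
a=cv2.resize(p[140:320,90:290],None,fx=4,fy=3.3333,interpolation=cv2.INTER_CUBIC)
cv2.imwrite('pics/crop0.png',cv2.cvtColor(a,cv2.COLOR_RGB2BGR))
E
```

```text
top bench 0.0005105691761771132
red
   [ 426.2 -357.3] [92.3 35.2] 86.7 12.3 312
   [ 546.  -318.8] [88.8 34.7] 82.7 12.3 302
blue
   [584.5   7.5] [77.4 58.1] 9.1 35.7 431
yel
wood
   [512.7 281.8] [297.6 208. ] 1.3 6.0 5181
   [455.  423.4] [51.1 50.7] 73.4 40.0 199
   [778.   49.5] [90.2 10.6] 79.8 24.8 100
sock
   [ 428.6 -529.4] [147.3  39.3] 22.6 42.6 620
   [541.8 359. ] [48.  43.6] -89.3 39.7 237
tall
   [ 899.5 -449.2] [244.2  15.8] -89.9 123.5 887
   [ 420.9 -532. ] [169.   45.4] 23.4 42.2 818
   [725.8 277.4] [92.1 70.8] 34.7 49.6 798
   [441.3  55.5] [86.3 75.4] -2.5 45.7 792
   [ 610.7 -445.6] [62.8 58.3] 0.1 73.6 451
   [584.7   8.4] [78.1 59.8] 9.3 35.8 448
   [455.1 424.1] [51.9 51.1] 72.6 41.3 347
   [541.8 359. ] [48.  43.6] -89.3 39.7 244
   [331.1 171.2] [44.8 43.8] 0.2 43.1 217
pin
   [455.7 423.5] [25.  24.6] 5.1 93.8 79
side bench 0.00041472761312001335
red
   [ 428.1 -353. ] [106.1  40.7] 86.6 12.1 436
   [ 548.3 -313.8] [110.3  41.7] 81.8 12.0 345
blue
   [584.9   4.2] [80.8 64.5] 9.5 35.0 282
yel
   [472.  105.2] [152.5  24.7] 62.3 78.2 36
wood
   [502.2 271.9] [324.1 211.9] 3.1 5.6 1920
   [466.2 453.8] [139.1  50.2] 71.8 37.6 126
   [447.6  93.3] [119.5  28.4] 82.2 66.1 70
sock
   [ 429.5 -533.7] [151.2  41.8] 22.8 43.0 1124
   [2101.6  205.3] [685.   31.3] 89.4 40.6 359
tall
   [2102.3  206.3] [687.1  41.7] 89.6 115.5 4195
   [ 428.  -534.4] [182.7  44.3] 22.8 42.5 1262
   [ 900.  -451.8] [243.1  20.9] -89.5 116.0 1228
   [ 608.8 -454.9] [59.8 59.3] 67.8 68.4 652
   [441.8  50.1] [85.5 79.9] -2.9 44.7 521
   [724.9 270.4] [102.3  72.7] 35.5 48.4 313
   [585.3   4.2] [80.  64.6] 8.7 35.2 260
   [455.5 417.2] [56.2 51.9] 67.1 40.9 177
   [327.8 160.3] [44.6 36.2] -24.2 40.2 123
pin
   [454. 414.] [25.8 22.1] 59.0 93.3 38
```

View pics/crop0.png

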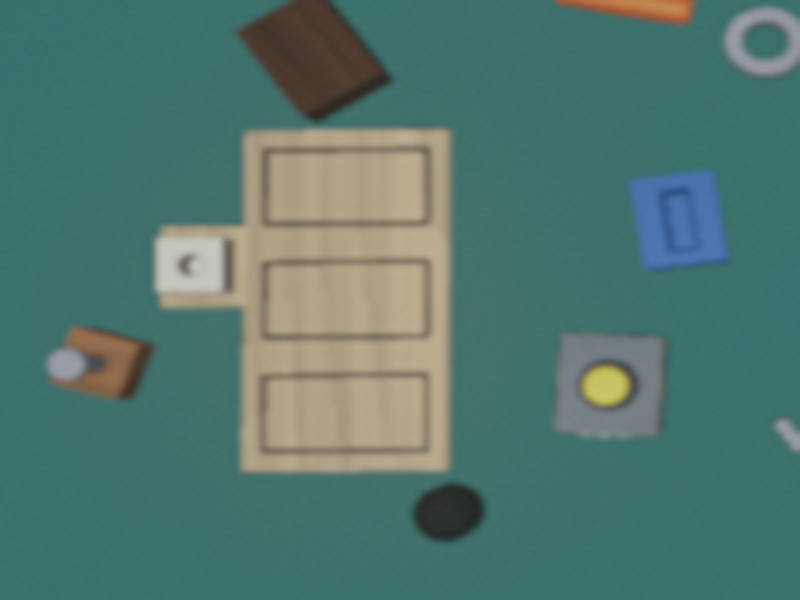

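The crop shows the socket bore at crop (190,265), the plunger at (606,385) and the slot at (680,220). It also shows three bays, with a dark block above the board and the rubber bumper below. The numbers match the given sizes: board top 6 mm, blocks 36 and 40 mm high, pin head 95 mm. I'll move the pin first, and align the tool so its y is world x and its x is world y.

```bash
cat >> h.py <<'E'
from scipy.spatial.transform import Rotation as Ro
def Rm(): q=r.read_state()['tcp_rot']; return Ro.from_quat([q[1],q[2],q[3],q[0]])
def goal(yaw=0,tilt=0):
    "tool: y=world x, x=world y, z down; then tilt about world x, then yaw about z (deg)"
    return Ro.from_euler('z',yaw,degrees=True)*Ro.from_euler('x',tilt,degrees=True)*Ro.from_matrix([[0,1,0],[1,0,0],[0,0,-1]])
def plan(pos,yaw=0,tilt=0):
    s=r.read_state();R=Rm();G=goal(yaw,tilt);D=np.array(pos)-s['tcp_pos']
    print('t',round(s['time_s'],1),'tcp',s['tcp_pos'].round(4),'rot',(R.inv()*G).as_rotvec(degrees=True).round(1),'dp before',R.inv().apply(D).round(4),'after',G.inv().apply(D).round(4),'F',s['ft_force'].round(1),'w',round(s['grip_width'],4),'q',s['joint_pos'].round(2))
E
python3 -m jog '[{"rotation":[0,0,7.15],"dp":[0,0,0],"jaw":-1},{"rotation":[0,0,7.15],"dp":[0,0,0],"jaw":-1},{"rotation":[0,0,7.15],"dp":[0,0,0],"jaw":-1},{"rotation":[0,0,7.15],"dp":[0,0,0],"jaw":-1},{"rotation":[0,0,7.15],"dp":[0,0,0],"jaw":-1},{"rotation":[0,0,7.15],"dp":[0,0,0],"jaw":-1},{"rotation":[0,0,7.15],"dp":[0,0,0],"jaw":-1},{"rotation":[0,0,7.15],"dp":[0,0,0],"jaw":-1},{"rotation":[0,0,7.15],"dp":[0,0,0],"jaw":-1},{"rotation":[0,0,7.15],"dp":[0,0,0],"jaw":-1},{"rotation":[0,0,0],"dp":[0,0,0],"jaw":-1}]' 60
python3 -m jog '[{"rotation":[0,0,0],"dp":[-0.022,0.025,0.007],"jaw":-1},{"rotation":[0,0,0],"dp":[-0.022,0.025,0.007],"jaw":-1},{"rotation":[0,0,0],"dp":[-0.022,0.025,0.007],"jaw":-1},{"rotation":[0,0,0],"dp":[-0.022,0.025,0.007],"jaw":-1},{"rotation":[0,0,0],"dp":[-0.022,0.025,0.007],"jaw":-1},{"rotation":[0,0,0],"dp":[-0.022,0.025,0.007],"jaw":-1},{"rotation":[0,0,0],"dp":[-0.022,0.025,0.007],"jaw":-1},{"rotation":[0,0,0],"dp":[-0.022,0.025,0.007],"jaw":-1},{"rotation":[0,0,0],"dp":[-0.022,0.025,0.007],"jaw":-1},{"rotation":[0,0,0],"dp":[-0.022,0.025,0.007],"jaw":-1},{"rotation":[0,0,0],"dp":[0,0,0],"jaw":-1},{"rotation":[0,0,0],"dp":[0,0,0],"jaw":-1}]'
python3 -c "
from h import *
plan([.4553,.4237,.07])"
```

```text
time_s: 1.02
tcp_pos: [0.2094, 0.6414, 0.2307]
tcp_rot: [0.0, 0.705, 0.709, -0.0]
ft_force: [0.4, 0.6, -0.3]
grip_width: 0.0857
gripper_force: 0.0
time_s: 2.02
tcp_pos: [0.463, 0.4207, 0.1607]
tcp_rot: [0.0, 0.705, 0.709, -0.001]
ft_force: [-0.8, 0.4, 0.4]
grip_width: 0.0851
gripper_force: 0.0
t 2.0 tcp [0.463  0.4207 0.1607] rot [-0.   0.1  0.3] dp before [ 0.0032 -0.0077  0.0907] after [ 0.003  -0.0077  0.0907] F [-0.8  0.4  0.4] w 0.0851 q [-1.01  0.46  0.28  1.74 -0.15  0.96 -0.67]
```

```bash
python3 -m jog '[{"rotation":[0,0,0],"dp":[0.0032,-0.0077,0],"jaw":-1},{"rotation":[0,0,0],"dp":[0,0,0.03],"jaw":-1},{"rotation":[0,0,0],"dp":[0,0,0.03],"jaw":-1},{"rotation":[0,0,0],"dp":[0,0,0.02],"jaw":-1},{"rotation":[0,0,0],"dp":[0,0,0.011],"jaw":-1},{"rotation":[0,0,0],"dp":[0,0,0],"jaw":-1},{"rotation":[0,0,0],"dp":[0,0,0],"jaw":1},{"rotation":[0,0,0],"dp":[0,0,0],"jaw":1},{"rotation":[0,0,0],"dp":[0,0,0],"jaw":1},{"rotation":[0,0,0],"dp":[0,0,0],"jaw":1},{"rotation":[0,0,0],"dp":[0,0,0],"jaw":1},{"rotation":[0,0,0],"dp":[0,0,0],"jaw":1},{"rotation":[0,0,0],"dp":[0,0,0],"jaw":1},{"rotation":[0,0,0],"dp":[0,0,0],"jaw":1},{"rotation":[0,0,0],"dp":[0,0,0],"jaw":1},{"rotation":[0,0,0],"dp":[0,0,0],"jaw":1}]' 60
python3 -c "
from h import *
plan([.4553,.4237,.07])"
```

```text
time_s: 3.35
tcp_pos: [0.454, 0.4273, 0.0716]
tcp_rot: [-0.0, 0.705, 0.71, 0.001]
ft_force: [-0.4, 0.2, 5.6]
grip_width: 0.024
gripper_force: 58.6
t 3.4 tcp [0.454  0.4273 0.0716] rot [ 0.1 -0.1  0.4] dp before [-0.0036  0.0012  0.0016] after [-0.0036  0.0013  0.0016] F [-0.4  0.2  5.6] w 0.024 q [-1.    0.56  0.25  1.82 -0.19  0.78 -0.65]
```

```bash
python3 -m jog '[{"rotation":[0,0,0],"dp":[0,0,-0.015],"jaw":1},{"rotation":[0,0,0],"dp":[0,0,-0.02],"jaw":1},{"rotation":[0,0,0],"dp":[0,0,-0.02],"jaw":1},{"rotation":[0,0,0],"dp":[0,0,-0.02],"jaw":1},{"rotation":[0,0,0],"dp":[0,0,-0.005],"jaw":1},{"rotation":[0,0,0],"dp":[0,0,0],"jaw":1},{"rotation":[0,0,0],"dp":[0,0,0],"jaw":1}]' 60
python3 - <<'E'
from h import *
plan([.5418,.359,.15])
p,d=shot('side')
c=cams.camera_params('side')
X=np.array(c['R'])@r.read_state()['tcp_pos']+c['t'];u=np.array(c['mtx'])@X;u=(u/u[2])[:2];print(u)
a=cv2.resize(p[int(u[1])-50:int(u[1])+50,int(u[0])-65:int(u[0])+65],None,fx=5,fy=5,interpolation=cv2.INTER_CUBIC)
cv2.imwrite('pics/pin1.png',a[...,::-1])
E
```

```text
time_s: 3.93
tcp_pos: [0.4529, 0.4262, 0.1494]
tcp_rot: [-0.0, 0.705, 0.71, -0.001]
ft_force: [-0.9, 0.7, -1.5]
grip_width: 0.0236
gripper_force: 59.6
t 3.9 tcp [0.4529 0.4262 0.1494] rot [-0.1  0.   0.4] dp before [-0.0679  0.0884 -0.0006] after [-0.0672  0.0889 -0.0006] F [-0.9  0.7 -1.5] w 0.0236 q [-1.03  0.47  0.28  1.76 -0.15  0.93 -0.68]
[177.05518503 141.19212976]
```

View pics/pin1.png

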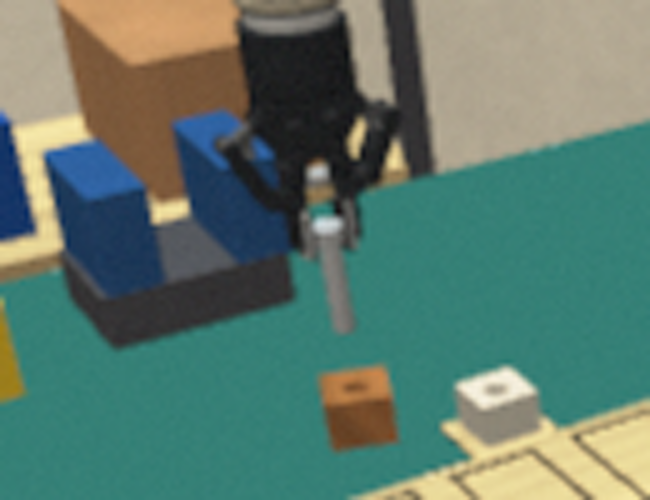

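The pin is held upright with its head between the pads, and the socket is at about (497,388) in the crop. I'll carry it over using the rest-to-socket displacement.

```bash
python3 -m jog '[{"rotation":[0,0,0],"dp":[-0.016,0.022,0],"jaw":1},{"rotation":[0,0,0],"dp":[-0.016,0.022,0],"jaw":1},{"rotation":[0,0,0],"dp":[-0.016,0.022,0],"jaw":1},{"rotation":[0,0,0],"dp":[-0.0168,0.0213,0],"jaw":1},{"rotation":[0,0,0],"dp":[0,0,0.02],"jaw":1},{"rotation":[0,0,0],"dp":[0,0,0.02],"jaw":1},{"rotation":[0,0,0],"dp":[0,0,0],"jaw":1},{"rotation":[0,0,0],"dp":[0,0,0],"jaw":1}]' 60
python3 - <<'E'
from h import *
plan([.5402,.362,.106])
p,d=shot('side')
c=cams.camera_params('side')
u=np.array([205,160])
P=cloud('side',d);m=(d>0)&(P[...,2]>.05)&(P[...,2]<.1)&(np.hypot(P[...,0]-.54,P[...,1]-.36)<.03)
print(m.sum(),np.median(P[m],0))
a=cv2.resize(p[110:190,160:264],None,fx=6,fy=6,interpolation=cv2.INTER_CUBIC)
cv2.imwrite('pics/pin2.png',a[...,::-1])
E
```

```text
time_s: 4.65
tcp_pos: [0.5396, 0.3616, 0.1078]
tcp_rot: [-0.0, 0.705, 0.71, -0.003]
ft_force: [0.6, 0.1, 0.1]
grip_width: 0.0239
gripper_force: 59.6
t 4.7 tcp [0.5396 0.3616 0.1078] rot [-0.2  0.2  0.4] dp before [0.0004 0.0006 0.0018] after [0.0004 0.0006 0.0018] F [0.6 0.1 0.1] w 0.0239 q [-0.85  0.56  0.28  1.72 -0.19  0.89 -0.49]
53 [0.53766149 0.34952279 0.0764022 ]
```

View pics/pin2.png

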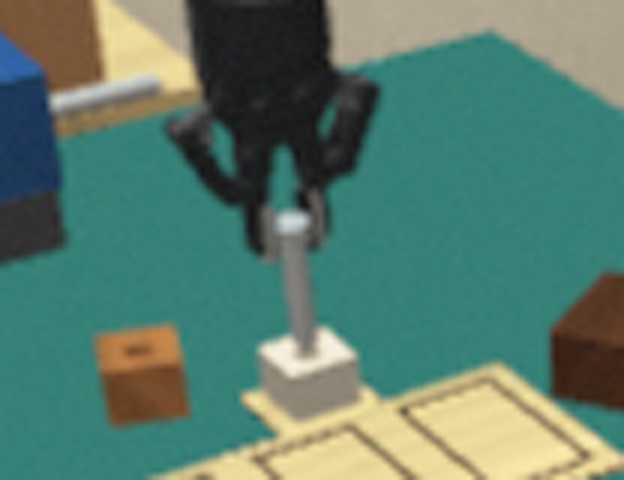

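The pin foot is right above the mouth at (308,350) in the crop, so I'll lower it gently.

```bash
python3 -m jog '[{"rotation":[0,0,0],"dp":[0,0,0.004],"jaw":1},{"rotation":[0,0,0],"dp":[0,0,0.004],"jaw":1},{"rotation":[0,0,0],"dp":[0,0,0.004],"jaw":1},{"rotation":[0,0,0],"dp":[0,0,0],"jaw":1},{"rotation":[0,0,0],"dp":[0,0,0],"jaw":1}]' 60
```

```text
time_s: 5.12
tcp_pos: [0.541, 0.3627, 0.0987]
tcp_rot: [-0.0, 0.704, 0.71, 0.0]
ft_force: [-1.3, 0.6, -0.4]
grip_width: 0.0239
gripper_force: 59.7
```

```bash
python3 -m jog '[{"rotation":[0,0,0],"dp":[0,0,0.004],"jaw":1},{"rotation":[0,0,0],"dp":[0,0,0.004],"jaw":1},{"rotation":[0,0,0],"dp":[0,0,0.004],"jaw":1},{"rotation":[0,0,0],"dp":[0,0,0],"jaw":1}]' 60
python3 -m jog '[{"rotation":[0,0,0],"dp":[0,0,0.004],"jaw":1},{"rotation":[0,0,0],"dp":[0,0,0.004],"jaw":1},{"rotation":[0,0,0],"dp":[0,0,0.002],"jaw":1},{"rotation":[0,0,0],"dp":[0,0,0],"jaw":1}]' 60
```

```text
time_s: 5.45
tcp_pos: [0.5406, 0.362, 0.0849]
tcp_rot: [-0.0, 0.705, 0.71, -0.001]
ft_force: [-0.2, 0.0, -1.8]
grip_width: 0.0241
gripper_force: 59.6
time_s: 5.78
tcp_pos: [0.5411, 0.3622, 0.0755]
tcp_rot: [0.0, 0.705, 0.71, -0.0]
ft_force: [-0.5, -0.3, -1.3]
grip_width: 0.024
gripper_force: 59.6
```

```bash
python3 -m jog '[{"rotation":[0,0,0],"dp":[0,0,0.003],"jaw":1},{"rotation":[0,0,0],"dp":[0,0,0.002],"jaw":1},{"rotation":[0,0,0],"dp":[0,0,0],"jaw":1},{"rotation":[0,0,0],"dp":[0,0,0],"jaw":1}]' 60
python3 -m jog '[{"rotation":[0,0,0],"dp":[0,0,0],"jaw":-0.4},{"rotation":[0,0,0],"dp":[0,0,0],"jaw":-0.4},{"rotation":[0,0,0],"dp":[0,0,0],"jaw":-0.4},{"rotation":[0,0,0],"dp":[0,0,0],"jaw":-0.4},{"rotation":[0,0,0],"dp":[0,0,0],"jaw":-0.4},{"rotation":[0,0,0],"dp":[0,0,-0.02],"jaw":-0.4},{"rotation":[0,0,0],"dp":[0,0,-0.03],"jaw":-0.4},{"rotation":[0,0,0],"dp":[0,0,-0.03],"jaw":-0.4},{"rotation":[0,0,0],"dp":[0,0,-0.03],"jaw":-0.4},{"rotation":[0,0,0],"dp":[0,0,-0.03],"jaw":-0.4},{"rotation":[0,0,0],"dp":[0,0,-0.03],"jaw":-0.4},{"rotation":[0,0,0],"dp":[0,0,0],"jaw":-0.4}]' 60
python3 -m jog '[{"rotation":[0,0,-0.9],"dp":[-0.035,0.004,0],"jaw":-0.4},{"rotation":[0,0,-0.9],"dp":[-0.035,0.004,0],"jaw":-0.4},{"rotation":[0,0,-0.9],"dp":[-0.035,0.004,0],"jaw":-0.4},{"rotation":[0,0,-0.9],"dp":[-0.035,0.004,0],"jaw":-0.4},{"rotation":[0,0,-0.9],"dp":[-0.035,0.004,0],"jaw":-0.4},{"rotation":[0,0,-0.9],"dp":[-0.035,0.004,0],"jaw":-0.4},{"rotation":[0,0,-0.9],"dp":[-0.035,0.004,0],"jaw":-0.4},{"rotation":[0,0,-0.9],"dp":[-0.035,0.004,0],"jaw":-0.4},{"rotation":[0,0,-0.9],"dp":[-0.035,0.004,0],"jaw":-0.4},{"rotation":[0,0,-0.9],"dp":[-0.035,0.004,0],"jaw":-0.4},{"rotation":[0,0,0],"dp":[0,0,0],"jaw":-0.4}]' 60
python3 - <<'E'
from m import *
plan([.585,.006,.24],9.3)
p,d=shot('top');P=cloud('top',d);z=P[...,2]
for nm,(x,y) in(('sock',(.54,.36)),('rest',(.455,.424))):
    m=(d>0)&(z>.05)&(z<.15)&(np.hypot(P[...,0]-x,P[...,1]-y)<.04); print(nm,rect(P,m)if m.any() else 0)
E
```

```text
time_s: 6.12
tcp_pos: [0.5413, 0.3626, 0.0716]
tcp_rot: [-0.0, 0.705, 0.71, 0.0]
ft_force: [-0.9, -0.8, 1.2]
grip_width: 0.0239
gripper_force: 59.9
time_s: 7.12
tcp_pos: [0.5444, 0.364, 0.2486]
tcp_rot: [0.001, 0.705, 0.71, 0.006]
ft_force: [0.5, 0.6, 0.8]
grip_width: 0.0599
gripper_force: 0.0
time_s: 8.03
tcp_pos: [0.6092, 0.0068, 0.2418]
tcp_rot: [0.003, 0.651, 0.759, -0.001]
ft_force: [-0.4, -0.9, 0.8]
grip_width: 0.0597
gripper_force: 0.0
t 8.0 tcp [0.6092 0.0068 0.2418] rot [ 0.1  0.3 -0.6] dp before [ 0.0029 -0.024   0.0017] after [ 0.0031 -0.024   0.0018] F [-0.4 -0.9  0.8] w 0.0597 q [-0.39  0.36  0.4   1.71 -0.15  1.1   0.21]
sock [(array([541.6, 358.4]), array([25.3, 24. ]), 68.9, np.float64(94.0), np.int32(87))]
rest 0
```

The pin is seated: its head top is at 94 mm over the socket and the rest is empty. Next I'll test the tool tilts over the slot, in free air.

```bash
python3 -m jog '[{"rotation":[0,7,0],"dp":[0,-0.006,0],"jaw":-0.4},{"rotation":[0,7,0],"dp":[0,-0.006,0],"jaw":-0.4},{"rotation":[0,7,0],"dp":[0,-0.006,0],"jaw":-0.4},{"rotation":[0,7,0],"dp":[0,-0.006,0],"jaw":-0.4},{"rotation":[0,7,0],"dp":[0,0,0],"jaw":-0.4},{"rotation":[0,7,0],"dp":[0,0,0],"jaw":-0.4},{"rotation":[0,7,0],"dp":[0,0,0],"jaw":-0.4},{"rotation":[0,7,0],"dp":[0,0,0],"jaw":-0.4},{"rotation":[0,7,0],"dp":[0,0,0],"jaw":-0.4},{"rotation":[0,7,0],"dp":[0,0,0],"jaw":-0.4},{"rotation":[0,0,0],"dp":[0,0,0],"jaw":-0.4}]' 60
python3 -c "
from h import *
plan([.585,.006,.24],9.3,70)"
python3 -m jog '[{"rotation":[0,-7,0],"dp":[0,0,0],"jaw":-0.4},{"rotation":[0,-7,0],"dp":[0,0,0],"jaw":-0.4},{"rotation":[0,-7,0],"dp":[0,0,0],"jaw":-0.4},{"rotation":[0,-7,0],"dp":[0,0,0],"jaw":-0.4},{"rotation":[0,-7,0],"dp":[0,0,0],"jaw":-0.4},{"rotation":[0,-7,0],"dp":[0,0,0],"jaw":-0.4},{"rotation":[0,-7,0],"dp":[0,0,0],"jaw":-0.4},{"rotation":[0,-7,0],"dp":[0,0,0],"jaw":-0.4},{"rotation":[0,-7,0],"dp":[0,0,0],"jaw":-0.4},{"rotation":[0,-7,0],"dp":[0,0,0],"jaw":-0.4},{"rotation":[0,-7,0],"dp":[0,0,0],"jaw":-0.4},{"rotation":[0,-7,0],"dp":[0,0,0],"jaw":-0.4},{"rotation":[0,-7,0],"dp":[0,0,0],"jaw":-0.4},{"rotation":[0,-7,0],"dp":[0,0,0],"jaw":-0.4},{"rotation":[0,-7,0],"dp":[0,0,0],"jaw":-0.4},{"rotation":[0,-7,0],"dp":[0,0,0],"jaw":-0.4},{"rotation":[0,-7,0],"dp":[0,0,0],"jaw":-0.4},{"rotation":[0,-7,0],"dp":[0,0,0],"jaw":-0.4},{"rotation":[0,-7,0],"dp":[0,0,0],"jaw":-0.4},{"rotation":[0,-7,0],"dp":[0,0,0],"jaw":-0.4}]' 60
python3 -c "
from h import *
plan([.585,.006,.24],9.3,-70)"
```

```text
time_s: 9.0
tcp_pos: [0.5834, 0.0113, 0.2358]
tcp_rot: [-0.441, 0.532, 0.621, 0.37]
ft_force: [-0.5, -0.2, -0.1]
grip_width: 0.0597
gripper_force: 0.0
t 9.0 tcp [0.5834 0.0113 0.2358] rot [-0.1 -0.3 -0.6] dp before [ 0.0021  0.0007 -0.0065] after [ 0.0021  0.0007 -0.0066] F [-0.5 -0.2 -0.1] w 0.0597 q [ 0.27  0.69  0.11  1.66 -1.01  1.71  0.92]
time_s: 10.67
tcp_pos: [0.5855, 0.0169, 0.2424]
tcp_rot: [0.441, 0.528, 0.626, -0.368]
ft_force: [-0.9, -0.2, -0.8]
grip_width: 0.0595
gripper_force: 0.0
t 10.7 tcp [0.5855 0.0169 0.2424] rot [ 0.6  0.1 -0.1] dp before [-0.0013 -0.0024  0.0108] after [-0.0013 -0.0023  0.0108] F [-0.9 -0.2 -0.8] w 0.0595 q [-1.01  0.67  0.61  1.87  0.83  1.28 -0.76]
```

Both tilts are reachable, and −70…−80 is the comfortable one. For each plate I'll pick at +10° on its −y end, stand it in the slot at −80°, then regrip at about +65° from the other side. The plates go in the outer bays. First I re-measure the plates and move over plate B.

```bash
python3 -m jog '[{"rotation":[0,7,0],"dp":[0,0,0],"jaw":-0.4},{"rotation":[0,7,0],"dp":[0,0,0],"jaw":-0.4},{"rotation":[0,7,0],"dp":[0,0,0],"jaw":-0.4},{"rotation":[0,7,0],"dp":[0,0,0],"jaw":-0.4},{"rotation":[0,7,0],"dp":[0,0,0],"jaw":-0.4},{"rotation":[0,7,0],"dp":[0,0,0],"jaw":-0.4},{"rotation":[0,7,0],"dp":[0,0,0],"jaw":-0.4},{"rotation":[0,7,0],"dp":[0,0,0],"jaw":-0.4},{"rotation":[0,7,0],"dp":[0,0,0],"jaw":-0.4},{"rotation":[0,7,0],"dp":[0,0,0],"jaw":-0.4},{"rotation":[0,5,3],"dp":[0,0,0],"jaw":-0.4},{"rotation":[0,5,3],"dp":[0,0,0],"jaw":-0.4},{"rotation":[0,0,6],"dp":[0,0,0],"jaw":-0.4},{"rotation":[0,0,4.6],"dp":[0,0,0],"jaw":-0.4},{"rotation":[0,0,0],"dp":[0,0,0],"jaw":-0.4}]' 100
cat >> m.py <<'E'
def plates():
    for n in('top','side'):
        p,d=shot(n);P=cloud(n,d);h=cv2.cvtColor(p,cv2.COLOR_RGB2HSV);H,S,V=h[...,0].astype(int),h[...,1],h[...,2]
        red=(d>0)&((H<4)|(H>176))&(S>150)&(V>70)&(P[...,2]>-.01)&(P[...,2]<.2)&(P[...,0]>.2)&(P[...,1]>-.6)&(P[...,1]<.5)
        for o in rect(P,red,2): print(n,*o)
E
python3 -c "
from m import *
plates()
plan([.5425,-.349,.12],-7.3,10)"
```

```text
time_s: 11.92
tcp_pos: [0.5848, 0.0137, 0.2428]
tcp_rot: [-0.07, 0.747, 0.659, 0.051]
ft_force: [0.0, 0.7, -0.6]
grip_width: 0.0599
gripper_force: 0.0
top [ 426.3 -357.4] [92.1 34.9] 86.7 12.2 309
top [ 546.1 -318.6] [89.6 34.9] 82.7 12.2 300
side [ 427.7 -352.9] [106.2  42.6] 87.0 12.2 439
side [ 549.2 -313.1] [109.   42.2] 83.8 12.1 346
t 12.0 tcp [0.5847 0.0144 0.2424] rot [-2.2  0.3  0.2] dp before [-0.3813  0.0055  0.0586] after [-0.3815  0.0043  0.057 ] F [0.5 0.7 0.8] w 0.0599 q [-0.3   0.34  0.38  1.75 -0.33  1.13  0.09]
```

```bash
python3 -m jog '[{"rotation":[-2.2,0.3,0.2],"dp":[-0.03,0,0],"jaw":-0.4},{"rotation":[0,0,0],"dp":[-0.034,0.0004,0.0045],"jaw":-0.4},{"rotation":[0,0,0],"dp":[-0.035,0.0004,0.0045],"jaw":-0.4},{"rotation":[0,0,0],"dp":[-0.035,0.0004,0.0045],"jaw":-0.4},{"rotation":[0,0,0],"dp":[-0.035,0.0004,0.0045],"jaw":-0.4},{"rotation":[0,0,0],"dp":[-0.035,0.0004,0.0045],"jaw":-0.4},{"rotation":[0,0,0],"dp":[-0.035,0.0004,0.0045],"jaw":-0.4},{"rotation":[0,0,0],"dp":[-0.035,0.0004,0.0045],"jaw":-0.4},{"rotation":[0,0,0],"dp":[-0.035,0.0004,0.0045],"jaw":-0.4},{"rotation":[0,0,0],"dp":[-0.035,0.0004,0.0045],"jaw":-0.4},{"rotation":[0,0,0],"dp":[-0.035,0.0004,0.0045],"jaw":-0.4},{"rotation":[0,0,0],"dp":[0,0,0.012],"jaw":-0.4},{"rotation":[0,0,0],"dp":[0,0,0],"jaw":-0.4},{"rotation":[0,0,0],"dp":[0,0,0],"jaw":-0.4}]' 100
python3 -c "
from h import *
plan([.5425,-.349,.03],-7.3,10);plan([.5425,-.349,.003],-7.3,10)"
```

```text
time_s: 13.18
tcp_pos: [0.5407, -0.346, 0.1191]
tcp_rot: [-0.06, 0.749, 0.657, 0.065]
ft_force: [1.4, 0.3, 0.8]
grip_width: 0.06
gripper_force: 0.0
t 13.2 tcp [ 0.5407 -0.346   0.1191] rot [-0.2 -0.1 -0.2] dp before [-0.0183  0.0025  0.0872] after [-0.0182  0.0021  0.0872] F [1.4 0.3 0.8] w 0.06 q [ 0.28  0.6   0.43  1.68 -0.45  1.05  0.78]
t 13.2 tcp [ 0.5407 -0.346   0.1191] rot [-0.2 -0.1 -0.2] dp before [-0.023   0.0026  0.1138] after [-0.0228  0.0021  0.1138] F [1.4 0.3 0.8] w 0.06 q [ 0.28  0.6   0.43  1.68 -0.45  1.05  0.78]
```

```bash
python3 -m jog '[{"rotation":[0,0,0],"dp":[-0.006,0.001,0.029],"jaw":-0.4},{"rotation":[0,0,0],"dp":[-0.006,0.001,0.029],"jaw":-0.4},{"rotation":[0,0,0],"dp":[-0.006,0.0005,0.029],"jaw":-0.4},{"rotation":[0,0,0],"dp":[-0.002,0,0.01],"jaw":-0.4},{"rotation":[0,0,0],"dp":[-0.002,0,0.01],"jaw":-0.4},{"rotation":[0,0,0],"dp":[-0.001,0,0.006],"jaw":-0.4},{"rotation":[0,0,0],"dp":[0,0,0],"jaw":-0.4},{"rotation":[0,0,0],"dp":[0,0,0],"jaw":-0.4}]' 100
python3 -m jog '[{"rotation":[0,0,0],"dp":[0,0,0],"jaw":1},{"rotation":[0,0,0],"dp":[0,0,0],"jaw":1},{"rotation":[0,0,0],"dp":[0,0,0],"jaw":1},{"rotation":[0,0,0],"dp":[0,0,0],"jaw":1},{"rotation":[0,0,0],"dp":[0,0,0],"jaw":1},{"rotation":[0,0,0],"dp":[0,0,0],"jaw":1},{"rotation":[0,0,0],"dp":[0,0,0],"jaw":1}]' 100
python3 -m jog '[{"rotation":[0,0,0],"dp":[0,0,-0.01],"jaw":1},{"rotation":[0,0,0],"dp":[0,0,-0.02],"jaw":1},{"rotation":[0,0,0],"dp":[0,0,-0.03],"jaw":1},{"rotation":[0,0,0],"dp":[0,0,-0.03],"jaw":1},{"rotation":[0,0,0],"dp":[0,0,-0.03],"jaw":1},{"rotation":[0,0,0],"dp":[0,0,-0.03],"jaw":1},{"rotation":[0,0,0],"dp":[0,0,0],"jaw":1}]' 100
python3 -c "
from h import *
plan([.584,.007,.25],9.3,-80)
"
```

```text
time_s: 13.85
tcp_pos: [0.5428, -0.3512, 0.0054]
tcp_rot: [-0.058, 0.749, 0.656, 0.065]
ft_force: [-0.3, -0.7, 0.7]
grip_width: 0.0597
gripper_force: 0.0
time_s: 14.43
tcp_pos: [0.5428, -0.3518, 0.0065]
tcp_rot: [-0.058, 0.749, 0.656, 0.065]
ft_force: [-0.2, 0.8, 5.7]
grip_width: 0.0399
gripper_force: 100.0
time_s: 15.02
tcp_pos: [0.541, -0.3814, 0.1596]
tcp_rot: [-0.052, 0.75, 0.656, 0.065]
ft_force: [0.7, -0.8, -1.0]
grip_width: 0.0401
gripper_force: 101.2
t 15.0 tcp [ 0.541  -0.3814  0.1596] rot [-10.5 -88.8 -15.7] dp before [ 0.4002 -0.0088 -0.0241] after [-0.0237  0.1052 -0.3863] F [ 0.7 -0.8 -1. ] w 0.0401 q [ 0.31  0.58  0.46  1.61 -0.43  1.13  0.79]
```

```bash
python3 -m jog '[{"rotation":[0,0,0],"dp":[0.02,-0.0008,-0.004],"jaw":1},{"rotation":[0,0,0],"dp":[0.035,-0.0008,-0.002],"jaw":1},{"rotation":[0,0,0],"dp":[0.036,-0.0008,-0.002],"jaw":1},{"rotation":[0,0,0],"dp":[0.036,-0.0008,-0.002],"jaw":1},{"rotation":[0,0,0],"dp":[0.036,-0.0008,-0.002],"jaw":1},{"rotation":[0,0,0],"dp":[0.036,-0.0008,-0.002],"jaw":1},{"rotation":[0,0,0],"dp":[0.036,-0.0008,-0.002],"jaw":1},{"rotation":[0,0,0],"dp":[0.036,-0.0008,-0.002],"jaw":1},{"rotation":[0,0,0],"dp":[0.036,-0.0008,-0.002],"jaw":1},{"rotation":[0,0,0],"dp":[0.036,-0.0008,-0.002],"jaw":1},{"rotation":[0,0,0],"dp":[0.036,-0.0008,-0.002],"jaw":1},{"rotation":[0,0,0],"dp":[0.021,0,0],"jaw":1},{"rotation":[0,0,0],"dp":[0,0,0],"jaw":1}]' 100
python3 -m jog '[{"rotation":[-0.81,-6.83,-1.21],"dp":[0,0,0],"jaw":1},{"rotation":[-0.81,-6.83,-1.21],"dp":[0,0,0],"jaw":1},{"rotation":[-0.81,-6.83,-1.21],"dp":[0,0,0],"jaw":1},{"rotation":[-0.81,-6.83,-1.21],"dp":[0,0,0],"jaw":1},{"rotation":[-0.81,-6.83,-1.21],"dp":[0,0,0],"jaw":1},{"rotation":[-0.81,-6.83,-1.21],"dp":[0,0,0],"jaw":1},{"rotation":[-0.81,-6.83,-1.21],"dp":[0,0,0],"jaw":1},{"rotation":[-0.81,-6.83,-1.21],"dp":[0,0,0],"jaw":1},{"rotation":[-0.81,-6.83,-1.21],"dp":[0,0,0],"jaw":1},{"rotation":[-0.81,-6.83,-1.21],"dp":[0,0,0],"jaw":1},{"rotation":[-0.81,-6.83,-1.21],"dp":[0,0,0],"jaw":1},{"rotation":[-0.81,-6.83,-1.21],"dp":[0,0,0],"jaw":1},{"rotation":[-0.81,-6.83,-1.21],"dp":[0,0,0],"jaw":1},{"rotation":[0,0,0],"dp":[0,0,0],"jaw":1},{"rotation":[0,0,0],"dp":[0,0,0],"jaw":1}]' 100
python3 - <<'E'
from h import *
plan([.584,.007,.16],9.3,-80)
p,d=shot('side','hang.png')
P=cloud('side',d);h=cv2.cvtColor(p,cv2.COLOR_RGB2HSV)
m=(d>0)&((h[...,0]<4)|(h[...,0]>176))&(h[...,1]>120)&(P[...,1]>-.15)&(P[...,2]>.05)
X=P[m];c=X.mean(0);print(m.sum(),c,np.linalg.svd(X-c,full_matrices=False)[2],X.min(0),X.max(0))
t=r.read_state()['tcp_pos'];print(t,Rm().as_matrix())
cv2.imwrite('pics/hang.png',cv2.resize(p[60:260,180:360],None,fx=3,fy=3)[...,::-1])
E
```

```text
time_s: 16.1
tcp_pos: [0.5823, 0.0178, 0.2461]
tcp_rot: [-0.06, 0.746, 0.66, 0.066]
ft_force: [-0.7, 0.3, -1.0]
grip_width: 0.04
gripper_force: 101.2
time_s: 17.35
tcp_pos: [0.5817, 0.0112, 0.2437]
tcp_rot: [0.485, 0.494, 0.59, -0.416]
ft_force: [-0.5, -0.0, -0.9]
grip_width: 0.0394
gripper_force: 101.5
t 17.4 tcp [0.5817 0.0112 0.2437] rot [ 0.1 -0.6  0.7] dp before [0.0814 0.0025 0.0199] after [0.0816 0.0016 0.019 ] F [-0.5 -0.  -0.9] w 0.0394 q [-1.04  0.75  0.63  1.88  0.9   1.34 -0.82]<stdin>:6: RuntimeWarning: Mean of empty slice.
  ret = um.true_divide(
Traceback (most recent call last):
ValueError: zero-size array to reduction operation minimum which has no identity
```

View pics/hang.png

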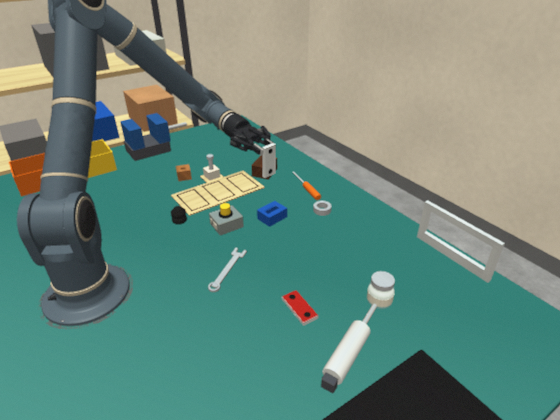

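The plate hangs vertically at about (269,160) with its bare face toward the camera, as planned. I'll fit its pose from depth.

```bash
cat >> m.py <<'E'
def hang(y0,x0=.584,zlo=.05,zhi=.36,n='side'):
    p,d=shot(n);P=cloud(n,d)
    m=(d>0)&(abs(P[...,1]-y0)<.03)&(abs(P[...,0]-x0)<.06)&(P[...,2]>zlo)&(P[...,2]<zhi)
    k,lab,st,_=cv2.connectedComponentsWithStats(m.astype(np.uint8));m=lab==1+np.argmax(st[1:,4])
    X=P[m];c=np.median(X,0);X=X[np.linalg.norm(X-c,axis=1)<.07]
    for _ in range(3):
        c=X.mean(0);nv=np.linalg.svd(X-c,full_matrices=False)[2][2];nv*=np.sign(nv[1]);X=X[abs((X-c)@nv)<.004]
    u=np.array([nv[1],-nv[0],0]);u/=np.linalg.norm(u);w=np.cross(nv,u)
    (cc,s,a)=cv2.minAreaRect((np.c_[(X-c)@u,(X-c)@w]*1000).astype(np.float32))
    C=c+(u*cc[0]+w*cc[1])/1000
    print('n',len(X),'face centre',C.round(4),'normal',nv.round(3),'size',np.round(s,1),'ang',round(a,1),'z',X[:,2].min().round(4),X[:,2].max().round(4),'x',X[:,0].min().round(4),X[:,0].max().round(4))
E
python3 -c "
from m import *
hang(.0)
plan([.584,.007,.16],9.3,-80)"
```

```text
n 253 face centre [0.5777 0.0037 0.2131] normal [ 0.049  0.997 -0.055] size [99.9 54.8] ang 87.5 z 0.1627 0.2631 x 0.549 0.6036
t 17.4 tcp [0.5824 0.0096 0.2463] rot [ 0.  -0.8  0.3] dp before [0.0843 0.0016 0.0189] after [0.0845 0.0011 0.0178] F [-1.1 -0.5 -1.2] w 0.0396 q [-1.04  0.75  0.64  1.88  0.9   1.34 -0.82]
```

```bash
python3 -m jog '[{"rotation":[0,-0.7,0.4],"dp":[0.02,0.0003,0.006],"jaw":1},{"rotation":[0,0,0],"dp":[0.03,0.0003,0.006],"jaw":1},{"rotation":[0,0,0],"dp":[0.03,0.0003,0.006],"jaw":1},{"rotation":[0,0,0],"dp":[0.02,0,0.004],"jaw":1},{"rotation":[0,0,0],"dp":[0.012,0,0.002],"jaw":1},{"rotation":[0,0,0],"dp":[0,0,0],"jaw":1},{"rotation":[0,0,0],"dp":[0,0,0],"jaw":1}]' 100
python3 - <<'E'
from m import *
plan([.584,.006,.1235],9.3,-80);plan([.584,.006,.0915],9.3,-80)
hang(.0,zlo=.04)
for n,(a,b,c,e) in dict(top=(165,245,210,310),side=(150,230,225,325)).items():
    p,d=shot(n);cv2.imwrite(f'pics/ins_{n}.png',cv2.resize(p[a:b,c:e],None,fx=4,fy=4,interpolation=cv2.INTER_CUBIC)[...,::-1])
cv2.imwrite('pics/ins.png',np.hstack([cv2.imread('pics/ins_top.png'),cv2.imread('pics/ins_side.png')]))
E
```

```text
time_s: 18.03
tcp_pos: [0.584, 0.0062, 0.1321]
tcp_rot: [0.491, 0.496, 0.584, -0.416]
ft_force: [-0.2, -0.6, -1.4]
grip_width: 0.0396
gripper_force: 101.5
t 18.0 tcp [0.584  0.0062 0.1321] rot [ 0.1  0.  -0.1] dp before [ 0.0085 -0.0001  0.0016] after [ 0.0085 -0.0001  0.0017] F [-0.2 -0.6 -1.4] w 0.0396 q [-0.99  0.94  0.58  1.88  0.86  1.24 -0.97]
t 18.0 tcp [0.584  0.0062 0.1321] rot [ 0.1  0.  -0.1] dp before [ 0.04   -0.0001  0.0072] after [ 0.04   -0.0001  0.0072] F [-0.2 -0.6 -1.4] w 0.0396 q [-0.99  0.94  0.58  1.88  0.86  1.24 -0.97]
n 202 face centre [ 0.5808 -0.0006  0.1011] normal [ 0.078  0.993 -0.093] size [97.  57.4] ang 83.8 z 0.0516 0.1513 x 0.5493 0.6053
```

View pics/ins.png

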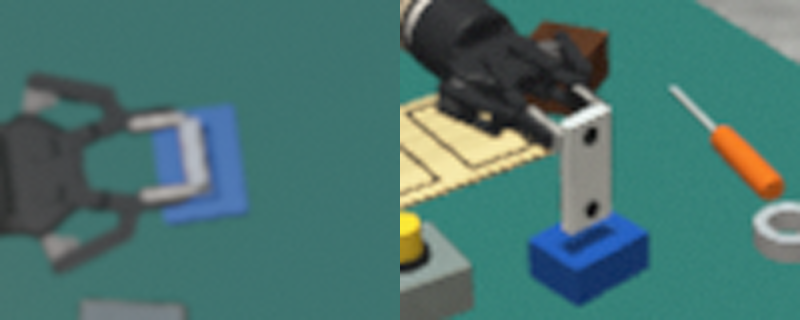

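The plate is above the slot and lined up (crop: bottom edge at (585,232), slot at (590,238)). I'll insert it slowly.

```bash
python3 -m jog '[{"rotation":[0,0,0],"dp":[0.006,0,0.001],"jaw":1},{"rotation":[0,0,0],"dp":[0.006,0,0.001],"jaw":1},{"rotation":[0,0,0],"dp":[0.004,0,0.0007],"jaw":1},{"rotation":[0,0,0],"dp":[0.004,0,0.0007],"jaw":1},{"rotation":[0,0,0],"dp":[0,0,0],"jaw":1},{"rotation":[0,0,0],"dp":[0,0,0],"jaw":1}]' 100
python3 -c "
from h import *
plan([.584,.006,.0915],9.3,-80)"
```

```text
time_s: 18.68
tcp_pos: [0.5833, 0.0068, 0.1098]
tcp_rot: [0.49, 0.494, 0.584, -0.417]
ft_force: [0.8, 0.0, -1.7]
grip_width: 0.0395
gripper_force: 101.5
t 18.7 tcp [0.5833 0.0068 0.1098] rot [0.1 0.1 0.1] dp before [0.0179 0.0006 0.0041] after [0.0179 0.0006 0.0041] F [ 0.8  0.  -1.7] w 0.0395 q [-0.99  0.98  0.57  1.88  0.85  1.22 -1.  ]
```

Bottom edge is now at about 28 mm, inside the slot with no force. Continuing down.

```bash
python3 -m jog '[{"rotation":[0,0,0],"dp":[0.005,0,0.0009],"jaw":1},{"rotation":[0,0,0],"dp":[0.005,0,0.0009],"jaw":1},{"rotation":[0,0,0],"dp":[0.004,0,0.0007],"jaw":1},{"rotation":[0,0,0],"dp":[0,0,0],"jaw":1}]' 100
python3 -m jog '[{"rotation":[0,0,0],"dp":[0.002,0,0.0004],"jaw":1},{"rotation":[0,0,0],"dp":[0.002,0,0.0004],"jaw":1},{"rotation":[0,0,0],"dp":[0,0,0],"jaw":1},{"rotation":[0,0,0],"dp":[0,0,0],"jaw":1}]' 100
python3 -c "
from h import *
plan([.584,.006,.0915],9.3,-80)"
```

```text
time_s: 19.02
tcp_pos: [0.5833, 0.0068, 0.095]
tcp_rot: [0.49, 0.494, 0.585, -0.417]
ft_force: [0.3, 0.5, -1.9]
grip_width: 0.0396
gripper_force: 101.5
time_s: 19.35
tcp_pos: [0.5833, 0.0066, 0.0918]
tcp_rot: [0.49, 0.495, 0.584, -0.416]
ft_force: [0.7, -0.7, -1.9]
grip_width: 0.0396
gripper_force: 101.5
t 19.4 tcp [0.5833 0.0066 0.0918] rot [0.1 0.1 0.1] dp before [0.0001 0.0006 0.0008] after [0.0001 0.0006 0.0008] F [ 0.7 -0.7 -1.9] w 0.0396 q [-0.98  1.01  0.56  1.87  0.84  1.21 -1.02]
```

```bash
python3 -m jog '[{"rotation":[0,0,0],"dp":[0,0,0],"jaw":-0.4},{"rotation":[0,0,0],"dp":[0,0,0],"jaw":-0.4},{"rotation":[0,0,0],"dp":[0,0,0],"jaw":-0.4},{"rotation":[0,0,0],"dp":[0,0,0],"jaw":-0.4},{"rotation":[0,0,0],"dp":[0,0,-0.01],"jaw":-0.4},{"rotation":[0,0,0],"dp":[0,0,-0.03],"jaw":-0.4},{"rotation":[0,0,0],"dp":[0,0,-0.03],"jaw":-0.4},{"rotation":[0,0,0],"dp":[-0.03,0,-0.01],"jaw":-0.4},{"rotation":[0,0,0],"dp":[-0.035,0,0],"jaw":-0.4},{"rotation":[0,0,0],"dp":[-0.035,0,0],"jaw":-0.4},{"rotation":[0,0,0],"dp":[-0.035,0,0],"jaw":-0.4},{"rotation":[0,0,0],"dp":[-0.035,0,0],"jaw":-0.4},{"rotation":[0,0,0],"dp":[-0.03,0,0],"jaw":-0.4},{"rotation":[0,0,0],"dp":[0,0,0],"jaw":-0.4}]' 100
python3 -m jog '[{"rotation":[0,7,0],"dp":[0,0,0],"jaw":-0.4},{"rotation":[0,7,0],"dp":[0,0,0],"jaw":-0.4},{"rotation":[0,7,0],"dp":[0,0,0],"jaw":-0.4},{"rotation":[0,7,0],"dp":[0,0,0],"jaw":-0.4},{"rotation":[0,7,0],"dp":[0,0,0],"jaw":-0.4},{"rotation":[0,7,0],"dp":[0,0,0],"jaw":-0.4},{"rotation":[0,7,0],"dp":[0,0,0],"jaw":-0.4},{"rotation":[0,7,0],"dp":[0,0,0],"jaw":-0.4},{"rotation":[0,7,0],"dp":[0,0,0],"jaw":-0.4},{"rotation":[0,7,0],"dp":[0,0,0],"jaw":-0.4},{"rotation":[0,7,0],"dp":[0,0,0],"jaw":-0.4},{"rotation":[0,0,0],"dp":[0,0,0],"jaw":-0.4}]' 100
python3 - <<'E'
from m import *
plan([.598,-.083,.26],9.3,65)
hang(.0,zlo=.045,zhi=.13)
p,d=shot('side');cv2.imwrite('pics/stand.png',cv2.resize(p[150:230,225:325],None,fx=5,fy=5,interpolation=cv2.INTER_CUBIC)[...,::-1])
p,d=shot('top');P=cloud('top',d);z=P[...,2];m=(d>0)&(z>.07)&(z<.15)&(np.hypot(P[...,0]-.584,P[...,1])<.05)
if m.any(): print(rect(P,m))
E
```

```text
time_s: 20.52
tcp_pos: [0.5772, 0.049, 0.3088]
tcp_rot: [0.491, 0.498, 0.582, -0.414]
ft_force: [0.1, -0.6, 0.2]
grip_width: 0.0599
gripper_force: 0.0
time_s: 21.52
tcp_pos: [0.5767, 0.0434, 0.3045]
tcp_rot: [0.02, 0.651, 0.759, -0.017]
ft_force: [0.1, -2.1, 0.5]
grip_width: 0.0595
gripper_force: 0.0
t 21.5 tcp [0.5767 0.0434 0.3045] rot [ 0.3 68.  -0.5] dp before [-0.1256  0.0017  0.0512] after [-0.0945  0.0006 -0.0973] F [ 0.1 -2.1  0.5] w 0.0595 q [-0.55  0.26  0.46  1.7  -0.07  1.2   0.08]
n 186 face centre [ 0.5836 -0.0009  0.0782] normal [-0.132  0.991 -0.01 ] size [46.6 66. ] ang 0.7 z 0.045 0.1112 x 0.5598 0.6063
[(array([582.4,   7.9]), array([43.6, 12.4]), 10.1, np.float64(107.4), np.int32(80))]
```

View pics/stand.png

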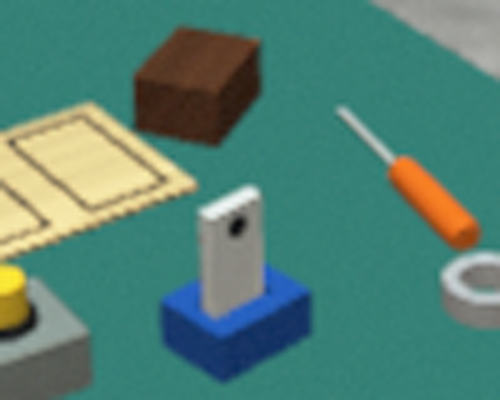

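The plate stands squarely in the slot with its top at 107 mm. Now round to the other side.

```bash
python3 -m jog '[{"rotation":[0,7,0],"dp":[-0.03,0,0],"jaw":-0.4},{"rotation":[0,7,0],"dp":[-0.03,0,0],"jaw":-0.4},{"rotation":[0,7,0],"dp":[-0.03,0,0],"jaw":-0.4},{"rotation":[0,7,0],"dp":[-0.03,0,0],"jaw":-0.4},{"rotation":[0,7,0],"dp":[0,0,0],"jaw":-0.4},{"rotation":[0,7,0],"dp":[0,0,0],"jaw":-0.4},{"rotation":[0,7,0],"dp":[0,0,0],"jaw":-0.4},{"rotation":[0,7,0],"dp":[0,0,0],"jaw":-0.4},{"rotation":[0,7,0],"dp":[0,0,0],"jaw":-0.4},{"rotation":[0,5,0],"dp":[0,0,0],"jaw":-0.4},{"rotation":[0,0,0],"dp":[0,0,0],"jaw":-0.4},{"rotation":[0,0,0],"dp":[0,0,0],"jaw":-0.4}]' 100
python3 -c "
from h import *
plan([.597,-.080,.132],9.3,65)"
```

```text
time_s: 22.67
tcp_pos: [0.5955, -0.0642, 0.2855]
tcp_rot: [-0.411, 0.546, 0.643, 0.345]
ft_force: [-0.4, -0.2, 0.2]
grip_width: 0.0592
gripper_force: 0.0
t 22.7 tcp [ 0.5955 -0.0642  0.2855] rot [-0.4  0.1 -0.2] dp before [-0.1458 -0.0003  0.0508] after [-0.1458 -0.001   0.0506] F [-0.4 -0.2  0.2] w 0.0592 q [ 0.24  0.67  0.3   1.52 -0.97  1.86  0.89]
```

```bash
python3 -m jog '[{"rotation":[-0.4,0,0],"dp":[-0.03,0,0],"jaw":-0.4},{"rotation":[0,0,0],"dp":[-0.03,0,0.012],"jaw":-0.4},{"rotation":[0,0,0],"dp":[-0.03,0,0.014],"jaw":-0.4},{"rotation":[0,0,0],"dp":[-0.03,0,0.014],"jaw":-0.4},{"rotation":[0,0,0],"dp":[-0.026,-0.001,0.01],"jaw":-0.4},{"rotation":[0,0,0],"dp":[0,0,0],"jaw":-0.4},{"rotation":[0,0,0],"dp":[0,0,0],"jaw":-0.4}]' 100
python3 -c "
from h import *
plan([.5824,.0092,.0897],9.3,65)"
```

```text
time_s: 23.25
tcp_pos: [0.5977, -0.0804, 0.1347]
tcp_rot: [-0.409, 0.546, 0.643, 0.348]
ft_force: [-0.2, -0.2, 1.2]
grip_width: 0.0597
gripper_force: 0.0
t 23.2 tcp [ 0.5977 -0.0804  0.1347] rot [0.1 0.1 0. ] dp before [-0.0022 -0.0007  0.1014] after [-0.0024 -0.0006  0.1014] F [-0.2 -0.2  1.2] w 0.0597 q [ 0.27  0.86  0.28  1.56 -0.97  1.73  1.09]
```

```bash
python3 -m jog '[{"rotation":[0,0,0],"dp":[-0.0023,-0.0006,0.02],"jaw":-0.4},{"rotation":[0,0,0],"dp":[0,0,0.025],"jaw":-0.4},{"rotation":[0,0,0],"dp":[0,0,0.025],"jaw":-0.4},{"rotation":[0,0,0],"dp":[0,0,0.02],"jaw":-0.4},{"rotation":[0,0,0],"dp":[0,0,0.0114],"jaw":-0.4},{"rotation":[0,0,0],"dp":[0,0,0],"jaw":-0.4},{"rotation":[0,0,0],"dp":[0,0,0],"jaw":-0.4}]' 100
python3 -m jog '[{"rotation":[0,0,0],"dp":[0,0,0],"jaw":1},{"rotation":[0,0,0],"dp":[0,0,0],"jaw":1},{"rotation":[0,0,0],"dp":[0,0,0],"jaw":1},{"rotation":[0,0,0],"dp":[0,0,0],"jaw":1},{"rotation":[0,0,0],"dp":[0,0,0],"jaw":1},{"rotation":[0,0,0],"dp":[0,0,0],"jaw":1},{"rotation":[0,0,0],"dp":[0,0,0],"jaw":1}]' 100
python3 -m jog '[{"rotation":[0,0,0],"dp":[0.009,0,-0.0042],"jaw":1},{"rotation":[0,0,0],"dp":[0.018,0,-0.0085],"jaw":1},{"rotation":[0,0,0],"dp":[0.018,0,-0.0085],"jaw":1},{"rotation":[0,0,0],"dp":[0.027,0,-0.0127],"jaw":1},{"rotation":[0,0,0],"dp":[0.027,0,-0.0127],"jaw":1},{"rotation":[0,0,0],"dp":[0.027,0,-0.0127],"jaw":1},{"rotation":[0,0,0],"dp":[0.02,0,-0.0093],"jaw":1},{"rotation":[0,0,0],"dp":[0,0,0],"jaw":1},{"rotation":[0,0,0],"dp":[0,0,0],"jaw":1}]' 100
python3 -c "
from m import *
plan([.613,.284,.20],1,-25)
hang(0.0,zlo=.12)"
```

```text
time_s: 23.83
tcp_pos: [0.5836, 0.0071, 0.0908]
tcp_rot: [-0.407, 0.547, 0.643, 0.349]
ft_force: [-0.1, 0.2, 0.5]
grip_width: 0.0597
gripper_force: 0.0
time_s: 24.42
tcp_pos: [0.5832, 0.0065, 0.0904]
tcp_rot: [-0.408, 0.547, 0.642, 0.35]
ft_force: [0.4, -0.8, 5.5]
grip_width: 0.0391
gripper_force: 100.1
time_s: 25.17
tcp_pos: [0.5825, 0.0061, 0.2508]
tcp_rot: [-0.406, 0.548, 0.643, 0.349]
ft_force: [0.1, -0.2, -2.2]
grip_width: 0.039
gripper_force: 100.7
t 25.2 tcp [0.5825 0.0061 0.2508] rot [ -2.8 -89.6   8.4] dp before [0.069  0.0735 0.2656] after [ 0.2728  0.0353 -0.0711] F [ 0.1 -0.2 -2.2] w 0.039 q [ 0.21  0.63  0.2   1.66 -0.99  1.69  0.91]
n 235 face centre [0.5822 0.0006 0.2203] normal [-0.173  0.985 -0.017] size [100.9  47.8] ang 89.5 z 0.1698 0.2708 x 0.5587 0.6056
```

```bash
python3 -m jog '[{"rotation":[-0.21,-6.89,0.65],"dp":[0,0,0],"jaw":1},{"rotation":[-0.21,-6.89,0.65],"dp":[0,0,0],"jaw":1},{"rotation":[-0.21,-6.89,0.65],"dp":[0,0,0],"jaw":1},{"rotation":[-0.21,-6.89,0.65],"dp":[0,0,0],"jaw":1},{"rotation":[-0.21,-6.89,0.65],"dp":[0,0,0],"jaw":1},{"rotation":[-0.21,-6.89,0.65],"dp":[0,0,0],"jaw":1},{"rotation":[-0.21,-6.89,0.65],"dp":[0,0,0],"jaw":1},{"rotation":[-0.21,-6.89,0.65],"dp":[0,0,0],"jaw":1},{"rotation":[-0.21,-6.89,0.65],"dp":[0,0,0],"jaw":1},{"rotation":[-0.21,-6.89,0.65],"dp":[0,0,0],"jaw":1},{"rotation":[-0.21,-6.89,0.65],"dp":[0,0,0],"jaw":1},{"rotation":[-0.21,-6.89,0.65],"dp":[0,0,0],"jaw":1},{"rotation":[-0.21,-6.89,0.65],"dp":[0,0,0],"jaw":1},{"rotation":[0,0,0],"dp":[0,0,0],"jaw":1},{"rotation":[0,0,0],"dp":[0,0,0],"jaw":1}]' 100
python3 -c "
from m import *
plan([.612,.282,.15],1,-25)"
```

```text
time_s: 26.47
tcp_pos: [0.5812, 0.0097, 0.2475]
tcp_rot: [0.15, 0.682, 0.699, -0.153]
ft_force: [-0.0, -0.3, -1.8]
grip_width: 0.0393
gripper_force: 100.6
t 26.5 tcp [0.5812 0.0097 0.2475] rot [-0.3 -0.2  0.5] dp before [ 0.2872  0.0381 -0.0257] after [ 0.2874  0.0356 -0.0265] F [-0.  -0.3 -1.8] w 0.0393 q [-0.71  0.38  0.53  1.77  0.26  1.14 -0.29]
```

```bash
python3 -m jog '[{"rotation":[-0.3,-0.2,0.5],"dp":[0.016,0.002,-0.0013],"jaw":1},{"rotation":[0,0,0],"dp":[0.032,0.004,-0.003],"jaw":1},{"rotation":[0,0,0],"dp":[0.032,0.004,-0.003],"jaw":1},{"rotation":[0,0,0],"dp":[0.032,0.004,-0.003],"jaw":1},{"rotation":[0,0,0],"dp":[0.032,0.004,-0.003],"jaw":1},{"rotation":[0,0,0],"dp":[0.032,0.004,-0.003],"jaw":1},{"rotation":[0,0,0],"dp":[0.032,0.004,-0.003],"jaw":1},{"rotation":[0,0,0],"dp":[0.032,0.004,-0.003],"jaw":1},{"rotation":[0,0,0],"dp":[0.032,0.004,-0.003],"jaw":1},{"rotation":[0,0,0],"dp":[0.015,0.0016,-0.001],"jaw":1},{"rotation":[0,0,0],"dp":[0,0,0],"jaw":1},{"rotation":[0,0,0],"dp":[0,0,0],"jaw":1}]' 100
python3 - <<'E'
from m import *
plan([.612,.282,.05],1,-25);plan([.612,.282,.015],1,-25)
p,d=shot('top');P=cloud('top',d);h=cv2.cvtColor(p,cv2.COLOR_RGB2HSV)
m=(d>0)&(abs(P[...,0]-.612)<.04)&(P[...,1]>.15)&(P[...,1]<.275)&(P[...,2]>.12)&(P[...,2]<.18)
X=P[m];print(rect(P,m));c=X.mean(0);print(c,np.linalg.svd(X-c,full_matrices=False)[2][2])
E
```

```text
time_s: 27.47
tcp_pos: [0.6152, 0.2766, 0.1522]
tcp_rot: [0.156, 0.687, 0.694, -0.152]
ft_force: [0.3, -1.3, -1.3]
grip_width: 0.0392
gripper_force: 100.8
t 27.5 tcp [0.6152 0.2766 0.1522] rot [ 0.   0.1 -0.4] dp before [ 0.0483 -0.0034  0.0902] after [ 0.0481 -0.0031  0.0903] F [ 0.3 -1.3 -1.3] w 0.0392 q [-0.91  0.69  0.43  1.49  0.12  1.24 -0.58]
t 27.5 tcp [0.6152 0.2766 0.1522] rot [ 0.   0.1 -0.4] dp before [ 0.0631 -0.0035  0.1219] after [ 0.0629 -0.0031  0.122 ] F [ 0.3 -1.3 -1.3] w 0.0392 q [-0.91  0.69  0.43  1.49  0.12  1.24 -0.58]
[(array([615.5, 234.9]), array([79.9, 51.2]), -89.6, np.float64(153.9), np.int32(522))]
[0.6139369  0.23576613 0.15410944] [ 0.01229168  0.05768376 -0.99825923]
```

```bash
python3 -m jog '[{"rotation":[0,-2,-0.4],"dp":[0.008,-0.001,0.015],"jaw":1},{"rotation":[0,0,0],"dp":[0.014,-0.001,0.027],"jaw":1},{"rotation":[0,0,0],"dp":[0.014,-0.001,0.027],"jaw":1},{"rotation":[0,0,0],"dp":[0.012,0,0.022],"jaw":1},{"rotation":[0,0,0],"dp":[0.004,0,0.008],"jaw":1},{"rotation":[0,0,0],"dp":[0,0,0],"jaw":1},{"rotation":[0,0,0],"dp":[0,0,0],"jaw":1}]' 100
python3 -c "
from m import *
plan([.612,.282,.0145],1,-27)"
```

```text
time_s: 28.1
tcp_pos: [0.6132, 0.2788, 0.0425]
tcp_rot: [0.168, 0.682, 0.693, -0.163]
ft_force: [0.3, 0.2, -0.7]
grip_width: 0.0393
gripper_force: 101.0
t 28.1 tcp [0.6132 0.2788 0.0425] rot [ 0.2  0.1 -0.1] dp before [ 0.0156 -0.0012  0.0235] after [ 0.0156 -0.0011  0.0235] F [ 0.3  0.2 -0.7] w 0.0393 q [-0.91  0.82  0.41  1.54  0.11  1.09 -0.63]
```

```bash
python3 -m jog '[{"rotation":[0,0,0],"dp":[0.006,-0.001,0.008],"jaw":1},{"rotation":[0,0,0],"dp":[0.005,0,0.008],"jaw":1},{"rotation":[0,0,0],"dp":[0.002,0,0.004],"jaw":1},{"rotation":[0,0,0],"dp":[0.002,0,0.0025],"jaw":1},{"rotation":[0,0,0],"dp":[0,0,0],"jaw":1},{"rotation":[0,0,0],"dp":[0,0,0],"jaw":1}]' 100
```

```text
time_s: 28.6
tcp_pos: [0.6107, 0.2834, 0.015]
tcp_rot: [0.167, 0.681, 0.694, -0.164]
ft_force: [-3.4, -0.2, 4.7]
grip_width: 0.0393
gripper_force: 102.2
```

```bash
python3 -m jog '[{"rotation":[0,0,0],"dp":[0,0,0],"jaw":-0.35},{"rotation":[0,0,0],"dp":[0,0,0],"jaw":-0.35},{"rotation":[0,0,0],"dp":[0,0,0],"jaw":-0.35},{"rotation":[0,0,0],"dp":[0,0,0],"jaw":-0.35},{"rotation":[0,0,0],"dp":[0,0,0],"jaw":-0.35},{"rotation":[0,0,0],"dp":[0,0,-0.01],"jaw":-0.4},{"rotation":[0,0,0],"dp":[0,0,-0.03],"jaw":-0.4},{"rotation":[0,2,0],"dp":[0,0,-0.03],"jaw":-0.4},{"rotation":[0,5,0],"dp":[0,0,-0.035],"jaw":-0.4},{"rotation":[0,6,0],"dp":[0,0,-0.035],"jaw":-0.4},{"rotation":[0,6,0],"dp":[0,0,-0.035],"jaw":-0.4},{"rotation":[0,6,0],"dp":[0,0,-0.035],"jaw":-0.4},{"rotation":[0,6,0],"dp":[-0.03,0,0],"jaw":-0.4},{"rotation":[0,6,0],"dp":[-0.035,0,0],"jaw":-0.4},{"rotation":[0,0,0],"dp":[-0.035,0,0],"jaw":-0.4},{"rotation":[0,0,0],"dp":[-0.035,0,0],"jaw":-0.4},{"rotation":[0,0,0],"dp":[-0.035,0,0],"jaw":-0.4},{"rotation":[0,0,0],"dp":[-0.035,0,0],"jaw":-0.4},{"rotation":[0,0,0],"dp":[-0.035,0,0],"jaw":-0.4},{"rotation":[0,0,0],"dp":[0,0,0],"jaw":-0.4}]' 100
python3 - <<'E'
from m import *
plates()
p,d=shot('top');P=cloud('top',d);z=P[...,2]
m=(d>0)&(abs(P[...,0]-.612)<.05)&(abs(P[...,1]-.25)<.07)&(z>.0125)&(z<.05);print(rect(P,m))
cv2.imwrite('pics/bay.png',cv2.resize(p[160:300,90:230],None,fx=4,fy=4,interpolation=cv2.INTER_CUBIC)[...,::-1])
plan([.4255,-.388,.12],-3.3,10)
E
```

```text
time_s: 30.27
tcp_pos: [0.6142, 0.1079, 0.1778]
tcp_rot: [-0.059, 0.702, 0.707, 0.06]
ft_force: [-0.4, -0.8, -0.6]
grip_width: 0.0594
gripper_force: 0.0
top [ 426.2 -357.9] [91.7 35.1] 86.8 12.3 306
side [ 428.4 -353.2] [106.3  41.8] 87.8 12.0 438
[(array([610.3, 252.4]), array([102.8,  42.2]), -89.3, np.float64(17.8), np.int32(502))]
t 30.4 tcp [0.6142 0.1184 0.1788] rot [-0.6 -0.   4.3] dp before [-0.5053 -0.1981 -0.0299] after [-0.5188 -0.1592 -0.0318] F [0.5 1.1 1.3] w 0.0599 q [-0.35  0.43  0.24  1.75 -0.33  0.97  0.07]
```

View pics/bay.png

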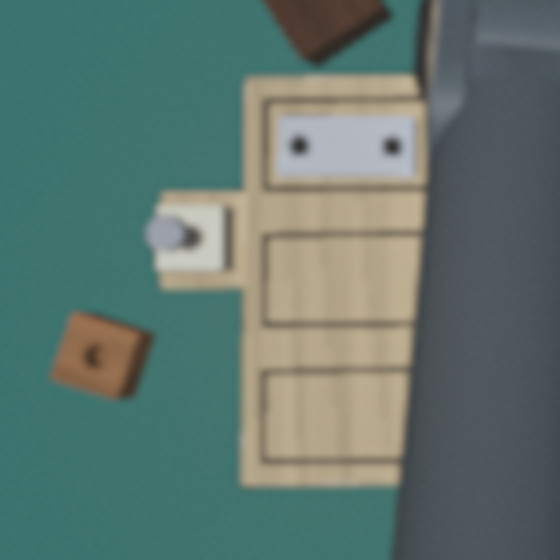

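Plate 1 is laid bare side up and squarely in the top bay: the crop shows it at (345,147), measured at (610,252), height 17.8 mm. On to plate 2.

```bash
python3 -m jog '[{"rotation":[-0.6,0,4.3],"dp":[0,0,0],"jaw":-0.4},{"rotation":[0,0,0],"dp":[-0.022,-0.007,-0.002],"jaw":-0.4},{"rotation":[0,0,0],"dp":[-0.037,-0.0114,-0.0023],"jaw":-0.4},{"rotation":[0,0,0],"dp":[-0.037,-0.0114,-0.0023],"jaw":-0.4},{"rotation":[0,0,0],"dp":[-0.037,-0.0114,-0.0023],"jaw":-0.4},{"rotation":[0,0,0],"dp":[-0.037,-0.0114,-0.0023],"jaw":-0.4},{"rotation":[0,0,0],"dp":[-0.037,-0.0114,-0.0023],"jaw":-0.4},{"rotation":[0,0,0],"dp":[-0.037,-0.0114,-0.0023],"jaw":-0.4},{"rotation":[0,0,0],"dp":[-0.037,-0.0114,-0.0023],"jaw":-0.4},{"rotation":[0,0,0],"dp":[-0.037,-0.0114,-0.0023],"jaw":-0.4},{"rotation":[0,0,0],"dp":[-0.037,-0.0114,-0.0023],"jaw":-0.4},{"rotation":[0,0,0],"dp":[-0.037,-0.0114,-0.0023],"jaw":-0.4},{"rotation":[0,0,0],"dp":[-0.037,-0.0114,-0.0023],"jaw":-0.4},{"rotation":[0,0,0],"dp":[-0.037,-0.0114,-0.0023],"jaw":-0.4},{"rotation":[0,0,0],"dp":[-0.037,-0.0114,-0.0023],"jaw":-0.4},{"rotation":[0,0,0],"dp":[-0.015,-0.004,0],"jaw":-0.4},{"rotation":[0,0,0],"dp":[0,0,0],"jaw":-0.4},{"rotation":[0,0,0],"dp":[0,0,0],"jaw":-0.4}]' 100
python3 -c "
from m import *
plates()
plan([.4255,-.388,.005],-3.3,10)"
```

```text
time_s: 31.92
tcp_pos: [0.4268, -0.3868, 0.12]
tcp_rot: [-0.06, 0.724, 0.684, 0.063]
ft_force: [0.4, 0.5, 0.1]
grip_width: 0.0599
gripper_force: 0.0
top [ 426.3 -357.3] [91.7 35.1] 86.5 12.2 309
side [ 427.7 -353.9] [107.3  42.4] 86.6 12.1 440
t 32.0 tcp [ 0.4277 -0.3851  0.1201] rot [-0.1 -0.1  0.3] dp before [-0.023  -0.002   0.1128] after [-0.0229 -0.002   0.1128] F [0.7 0.4 0.1] w 0.0596 q [ 0.44  0.51  0.4   1.82 -0.38  1.    0.98]
```

```bash
python3 -m jog '[{"rotation":[0,0,0],"dp":[-0.006,-0.001,0.029],"jaw":-0.4},{"rotation":[0,0,0],"dp":[-0.006,0,0.029],"jaw":-0.4},{"rotation":[0,0,0],"dp":[-0.006,0,0.029],"jaw":-0.4},{"rotation":[0,0,0],"dp":[-0.002,0,0.01],"jaw":-0.4},{"rotation":[0,0,0],"dp":[-0.002,0,0.01],"jaw":-0.4},{"rotation":[0,0,0],"dp":[-0.001,0,0.006],"jaw":-0.4},{"rotation":[0,0,0],"dp":[0,0,0],"jaw":-0.4},{"rotation":[0,0,0],"dp":[0,0,0],"jaw":-0.4}]' 100
python3 -m jog '[{"rotation":[0,0,0],"dp":[0,0,0],"jaw":1},{"rotation":[0,0,0],"dp":[0,0,0],"jaw":1},{"rotation":[0,0,0],"dp":[0,0,0],"jaw":1},{"rotation":[0,0,0],"dp":[0,0,0],"jaw":1},{"rotation":[0,0,0],"dp":[0,0,0],"jaw":1},{"rotation":[0,0,0],"dp":[0,0,0],"jaw":1},{"rotation":[0,0,0],"dp":[0,0,0],"jaw":1}]' 100
python3 -m jog '[{"rotation":[0,0,0],"dp":[0,0,-0.01],"jaw":1},{"rotation":[0,0,0],"dp":[0,0,-0.02],"jaw":1},{"rotation":[0,0,0],"dp":[0,0,-0.03],"jaw":1},{"rotation":[0,0,0],"dp":[0,0,-0.03],"jaw":1},{"rotation":[0,0,0],"dp":[0,0,-0.03],"jaw":1},{"rotation":[0,0,0],"dp":[0,0,-0.03],"jaw":1},{"rotation":[0,0,0],"dp":[0,0,0],"jaw":1}]' 100
python3 -c "
from h import *
plan([.584,.007,.25],9.3,-80)
"
```

```text
time_s: 32.68
tcp_pos: [0.4252, -0.3908, 0.0057]
tcp_rot: [-0.059, 0.724, 0.684, 0.063]
ft_force: [-0.9, -0.6, 0.1]
grip_width: 0.0599
gripper_force: 0.0
time_s: 33.27
tcp_pos: [0.4251, -0.3915, 0.0069]
tcp_rot: [-0.059, 0.724, 0.684, 0.063]
ft_force: [-0.8, 0.9, 7.5]
grip_width: 0.0398
gripper_force: 99.8
time_s: 33.85
tcp_pos: [0.4249, -0.421, 0.1596]
tcp_rot: [-0.053, 0.725, 0.684, 0.063]
ft_force: [-0.5, -1.5, -0.4]
grip_width: 0.0397
gripper_force: 101.2
t 33.9 tcp [ 0.4249 -0.421   0.1596] rot [ -7.7 -89.  -11.8] dp before [ 0.4453  0.1346 -0.0165] after [-0.0202  0.2262 -0.4064] F [-0.5 -1.5 -0.4] w 0.0397 q [ 0.47  0.49  0.42  1.74 -0.36  1.09  0.99]
```

```bash
python3 -m jog '[{"rotation":[0,0,0],"dp":[0.02,0.006,-0.003],"jaw":1},{"rotation":[0,0,0],"dp":[0.034,0.0104,-0.0012],"jaw":1},{"rotation":[0,0,0],"dp":[0.034,0.0104,-0.0012],"jaw":1},{"rotation":[0,0,0],"dp":[0.034,0.0104,-0.0012],"jaw":1},{"rotation":[0,0,0],"dp":[0.034,0.0104,-0.0012],"jaw":1},{"rotation":[0,0,0],"dp":[0.034,0.0104,-0.0012],"jaw":1},{"rotation":[0,0,0],"dp":[0.034,0.0104,-0.0012],"jaw":1},{"rotation":[0,0,0],"dp":[0.034,0.0104,-0.0012],"jaw":1},{"rotation":[0,0,0],"dp":[0.034,0.0104,-0.0012],"jaw":1},{"rotation":[0,0,0],"dp":[0.034,0.0104,-0.0012],"jaw":1},{"rotation":[0,0,0],"dp":[0.034,0.0104,-0.0012],"jaw":1},{"rotation":[0,0,0],"dp":[0.034,0.0104,-0.0012],"jaw":1},{"rotation":[0,0,0],"dp":[0.034,0.0104,-0.0012],"jaw":1},{"rotation":[0,0,0],"dp":[0.017,0.0038,0],"jaw":1},{"rotation":[0,0,0],"dp":[0,0,0],"jaw":1}]' 100
python3 -m jog '[{"rotation":[-0.59,-6.85,-0.91],"dp":[0,0,0],"jaw":1},{"rotation":[-0.59,-6.85,-0.91],"dp":[0,0,0],"jaw":1},{"rotation":[-0.59,-6.85,-0.91],"dp":[0,0,0],"jaw":1},{"rotation":[-0.59,-6.85,-0.91],"dp":[0,0,0],"jaw":1},{"rotation":[-0.59,-6.85,-0.91],"dp":[0,0,0],"jaw":1},{"rotation":[-0.59,-6.85,-0.91],"dp":[0,0,0],"jaw":1},{"rotation":[-0.59,-6.85,-0.91],"dp":[0,0,0],"jaw":1},{"rotation":[-0.59,-6.85,-0.91],"dp":[0,0,0],"jaw":1},{"rotation":[-0.59,-6.85,-0.91],"dp":[0,0,0],"jaw":1},{"rotation":[-0.59,-6.85,-0.91],"dp":[0,0,0],"jaw":1},{"rotation":[-0.59,-6.85,-0.91],"dp":[0,0,0],"jaw":1},{"rotation":[-0.59,-6.85,-0.91],"dp":[0,0,0],"jaw":1},{"rotation":[-0.59,-6.85,-0.91],"dp":[0,0,0],"jaw":1},{"rotation":[0,0,0],"dp":[0,0,0],"jaw":1},{"rotation":[0,0,0],"dp":[0,0,0],"jaw":1}]' 100
python3 -c "
from m import *
plan([.5835,.0065,.132],9.3,-80)
hang(0.0)"
```

```text
time_s: 35.1
tcp_pos: [0.5829, 0.0168, 0.2472]
tcp_rot: [-0.061, 0.721, 0.687, 0.064]
ft_force: [-0.0, 0.6, -1.6]
grip_width: 0.0397
gripper_force: 101.1
time_s: 36.35
tcp_pos: [0.5818, 0.0106, 0.2452]
tcp_rot: [0.485, 0.495, 0.589, -0.416]
ft_force: [0.6, -0.5, -1.6]
grip_width: 0.0398
gripper_force: 101.6
t 36.4 tcp [0.5818 0.0106 0.2452] rot [ 0.  -0.6  0.6] dp before [0.1104 0.0022 0.0251] after [0.1107 0.001  0.0239] F [ 0.6 -0.5 -1.6] w 0.0398 q [-0.95  0.71  0.51  1.88  0.95  1.41 -0.86]
n 248 face centre [0.5763 0.0037 0.213 ] normal [ 0.053  0.997 -0.056] size [98.7 57.6] ang 87.4 z 0.1639 0.263 x 0.5458 0.6035
```

Same hang as before, so I repeat the insertion with a force check halfway.

```bash
python3 -m jog '[{"rotation":[0,-0.6,0.5],"dp":[0.02,0.0003,0.006],"jaw":1},{"rotation":[0,0,0],"dp":[0.03,0.0003,0.006],"jaw":1},{"rotation":[0,0,0],"dp":[0.03,0.0003,0.006],"jaw":1},{"rotation":[0,0,0],"dp":[0.02,0,0.004],"jaw":1},{"rotation":[0,0,0],"dp":[0.0105,0,0.002],"jaw":1},{"rotation":[0,0,0],"dp":[0,0,0],"jaw":1},{"rotation":[0,0,0],"dp":[0,0,0],"jaw":1}]' 100
python3 -c "
from m import *
plan([.5835,.0066,.11],9.3,-80);plan([.5835,.0066,.0918],9.3,-80)"
```

```text
time_s: 36.98
tcp_pos: [0.5844, 0.0057, 0.1352]
tcp_rot: [0.491, 0.497, 0.583, -0.415]
ft_force: [0.3, -0.1, -1.8]
grip_width: 0.0398
gripper_force: 101.5
t 37.0 tcp [0.5844 0.0057 0.1352] rot [ 0.  -0.  -0.2] dp before [ 0.025  -0.0009  0.0034] after [ 0.025  -0.0008  0.0034] F [ 0.3 -0.1 -1.8] w 0.0398 q [-0.92  0.9   0.47  1.88  0.92  1.31 -1.02]
t 37.0 tcp [0.5844 0.0057 0.1352] rot [ 0.  -0.  -0.2] dp before [ 0.0429 -0.0009  0.0066] after [ 0.0429 -0.0008  0.0066] F [ 0.3 -0.1 -1.8] w 0.0398 q [-0.92  0.9   0.47  1.88  0.92  1.31 -1.02]
```

```bash
python3 -m jog '[{"rotation":[0,0,0],"dp":[0.007,-0.0008,0.0005],"jaw":1},{"rotation":[0,0,0],"dp":[0.007,0,0.001],"jaw":1},{"rotation":[0,0,0],"dp":[0.006,0,0.001],"jaw":1},{"rotation":[0,0,0],"dp":[0.005,0,0.0009],"jaw":1},{"rotation":[0,0,0],"dp":[0,0,0],"jaw":1},{"rotation":[0,0,0],"dp":[0,0,0],"jaw":1}]' 100
python3 -m jog '[{"rotation":[0,0,0],"dp":[0.005,0,0.0009],"jaw":1},{"rotation":[0,0,0],"dp":[0.005,0,0.0009],"jaw":1},{"rotation":[0,0,0],"dp":[0.004,0,0.0007],"jaw":1},{"rotation":[0,0,0],"dp":[0.0035,0,0.0007],"jaw":1},{"rotation":[0,0,0],"dp":[0,0,0],"jaw":1},{"rotation":[0,0,0],"dp":[0,0,0],"jaw":1}]' 100
```

```text
time_s: 37.48
tcp_pos: [0.5827, 0.0073, 0.108]
tcp_rot: [0.491, 0.495, 0.584, -0.416]
ft_force: [-0.0, 0.2, -1.4]
grip_width: 0.0398
gripper_force: 101.5
time_s: 37.98
tcp_pos: [0.5828, 0.0067, 0.0912]
tcp_rot: [0.491, 0.495, 0.583, -0.416]
ft_force: [-0.6, 1.0, 2.7]
grip_width: 0.0397
gripper_force: 101.9
```

It is on the slot floor. I'll release, back off, go round and measure the standing plate.

```bash
python3 -m jog '[{"rotation":[0,0,0],"dp":[0,0,0],"jaw":-0.4},{"rotation":[0,0,0],"dp":[0,0,0],"jaw":-0.4},{"rotation":[0,0,0],"dp":[0,0,0],"jaw":-0.4},{"rotation":[0,0,0],"dp":[0,0,0],"jaw":-0.4},{"rotation":[0,0,0],"dp":[0,0,-0.01],"jaw":-0.4},{"rotation":[0,0,0],"dp":[0,0,-0.03],"jaw":-0.4},{"rotation":[0,0,0],"dp":[0,0,-0.03],"jaw":-0.4},{"rotation":[0,0,0],"dp":[-0.03,0,-0.01],"jaw":-0.4},{"rotation":[0,0,0],"dp":[-0.035,0,0],"jaw":-0.4},{"rotation":[0,0,0],"dp":[-0.035,0,0],"jaw":-0.4},{"rotation":[0,0,0],"dp":[-0.035,0,0],"jaw":-0.4},{"rotation":[0,0,0],"dp":[-0.035,0,0],"jaw":-0.4},{"rotation":[0,0,0],"dp":[-0.03,0,0],"jaw":-0.4},{"rotation":[0,0,0],"dp":[0,0,0],"jaw":-0.4}]' 100
python3 -m jog '[{"rotation":[0,7,0],"dp":[0,0,0],"jaw":-0.4},{"rotation":[0,7,0],"dp":[0,0,0],"jaw":-0.4},{"rotation":[0,7,0],"dp":[0,0,0],"jaw":-0.4},{"rotation":[0,7,0],"dp":[0,0,0],"jaw":-0.4},{"rotation":[0,7,0],"dp":[0,0,0],"jaw":-0.4},{"rotation":[0,7,0],"dp":[0,0,0],"jaw":-0.4},{"rotation":[0,7,0],"dp":[0,0,0],"jaw":-0.4},{"rotation":[0,7,0],"dp":[0,0,0],"jaw":-0.4},{"rotation":[0,7,0],"dp":[0,0,0],"jaw":-0.4},{"rotation":[0,7,0],"dp":[0,0,0],"jaw":-0.4},{"rotation":[0,7,0],"dp":[0,0,0],"jaw":-0.4},{"rotation":[0,0,0],"dp":[0,0,0],"jaw":-0.4}]' 100
python3 - <<'E'
from m import *
hang(.0,zlo=.045,zhi=.13)
p,d=shot('top');P=cloud('top',d);z=P[...,2];m=(d>0)&(z>.07)&(z<.15)&(np.hypot(P[...,0]-.584,P[...,1])<.05)
if m.any(): print(rect(P,m))
E
python3 -m jog '[{"rotation":[0,7,0],"dp":[-0.03,0,0],"jaw":-0.4},{"rotation":[0,7,0],"dp":[-0.03,0,0],"jaw":-0.4},{"rotation":[0,7,0],"dp":[-0.03,0,0],"jaw":-0.4},{"rotation":[0,7,0],"dp":[-0.03,0,0],"jaw":-0.4},{"rotation":[0,7,0],"dp":[0,0,0],"jaw":-0.4},{"rotation":[0,7,0],"dp":[0,0,0],"jaw":-0.4},{"rotation":[0,7,0],"dp":[0,0,0],"jaw":-0.4},{"rotation":[0,7,0],"dp":[0,0,0],"jaw":-0.4},{"rotation":[0,7,0],"dp":[0,0,0],"jaw":-0.4},{"rotation":[0,5,0],"dp":[0,0,0],"jaw":-0.4},{"rotation":[0,0,0],"dp":[0,0,0],"jaw":-0.4},{"rotation":[0,0,0],"dp":[0,0,0],"jaw":-0.4}]' 100
python3 -c "
from h import *
plan([.597,-.080,.132],9.3,65)"
```

```text
time_s: 39.15
tcp_pos: [0.5765, 0.0496, 0.3072]
tcp_rot: [0.492, 0.499, 0.582, -0.413]
ft_force: [-0.4, 0.6, -0.1]
grip_width: 0.0598
gripper_force: 0.0
time_s: 40.15
tcp_pos: [0.5762, 0.0438, 0.3029]
tcp_rot: [0.021, 0.651, 0.759, -0.016]
ft_force: [0.2, -2.7, 0.8]
grip_width: 0.0595
gripper_force: 0.0
n 180 face centre [ 0.5832 -0.001   0.0783] normal [-0.137  0.99  -0.016] size [65.6 47.8] ang 88.9 z 0.0454 0.1113 x 0.5592 0.6063
[(array([582.1,   8. ]), array([43.6, 12.4]), 10.5, np.float64(107.3), np.int32(80))]
time_s: 41.25
tcp_pos: [0.5945, -0.0639, 0.2839]
tcp_rot: [-0.411, 0.545, 0.643, 0.346]
ft_force: [0.3, 0.1, 0.0]
grip_width: 0.0599
gripper_force: 0.0
t 41.2 tcp [ 0.5945 -0.0639  0.2839] rot [-0.3 -0.  -0.1] dp before [-0.1446  0.0003  0.0494] after [-0.1446 -0.0002  0.0494] F [0.3 0.1 0. ] w 0.0599 q [ 0.29  0.66  0.22  1.53 -0.94  1.83  0.87]
```

Same as the first plate: it stands upright at (582, 8). I'll approach and grip.

```bash
python3 -m jog '[{"rotation":[-0.3,0,0],"dp":[-0.03,0,0],"jaw":-0.4},{"rotation":[0,0,0],"dp":[-0.03,0,0.012],"jaw":-0.4},{"rotation":[0,0,0],"dp":[-0.03,0,0.014],"jaw":-0.4},{"rotation":[0,0,0],"dp":[-0.03,0,0.014],"jaw":-0.4},{"rotation":[0,0,0],"dp":[-0.025,0,0.01],"jaw":-0.4},{"rotation":[0,0,0],"dp":[0,0,0],"jaw":-0.4},{"rotation":[0,0,0],"dp":[0,0,0],"jaw":-0.4}]' 100
python3 -c "
from h import *
plan([.5824,.0085,.0897],9.3,65)"
```

```text
time_s: 41.83
tcp_pos: [0.5979, -0.0793, 0.1341]
tcp_rot: [-0.409, 0.546, 0.643, 0.349]
ft_force: [0.1, -0.6, 0.9]
grip_width: 0.0595
gripper_force: 0.0
t 41.8 tcp [ 0.5979 -0.0793  0.1341] rot [0.1 0.  0.1] dp before [-0.0025 -0.0012  0.0995] after [-0.0025 -0.0011  0.0995] F [ 0.1 -0.6  0.9] w 0.0595 q [ 0.31  0.85  0.21  1.56 -0.94  1.7   1.06]
```

```bash
python3 -m jog '[{"rotation":[0,0,0],"dp":[-0.0023,-0.001,0.02],"jaw":-0.4},{"rotation":[0,0,0],"dp":[0,0,0.025],"jaw":-0.4},{"rotation":[0,0,0],"dp":[0,0,0.025],"jaw":-0.4},{"rotation":[0,0,0],"dp":[0,0,0.02],"jaw":-0.4},{"rotation":[0,0,0],"dp":[0,0,0.0105],"jaw":-0.4},{"rotation":[0,0,0],"dp":[0,0,0],"jaw":-0.4},{"rotation":[0,0,0],"dp":[0,0,0],"jaw":-0.4}]' 100
python3 -m jog '[{"rotation":[0,0,0],"dp":[0,0,0],"jaw":1},{"rotation":[0,0,0],"dp":[0,0,0],"jaw":1},{"rotation":[0,0,0],"dp":[0,0,0],"jaw":1},{"rotation":[0,0,0],"dp":[0,0,0],"jaw":1},{"rotation":[0,0,0],"dp":[0,0,0],"jaw":1},{"rotation":[0,0,0],"dp":[0,0,0],"jaw":1},{"rotation":[0,0,0],"dp":[0,0,0],"jaw":1}]' 100
python3 -m jog '[{"rotation":[0,0,0],"dp":[0.009,0,-0.0042],"jaw":1},{"rotation":[0,0,0],"dp":[0.018,0,-0.0085],"jaw":1},{"rotation":[0,0,0],"dp":[0.018,0,-0.0085],"jaw":1},{"rotation":[0,0,0],"dp":[0.027,0,-0.0127],"jaw":1},{"rotation":[0,0,0],"dp":[0.027,0,-0.0127],"jaw":1},{"rotation":[0,0,0],"dp":[0.027,0,-0.0127],"jaw":1},{"rotation":[0,0,0],"dp":[0.02,0,-0.0093],"jaw":1},{"rotation":[0,0,0],"dp":[0,0,0],"jaw":1},{"rotation":[0,0,0],"dp":[0,0,0],"jaw":1}]' 100
python3 -c "
from m import *
plan([.4145,.281,.15],1,-25)
hang(0.0,zlo=.12)"
```

```text
time_s: 42.42
tcp_pos: [0.5835, 0.0072, 0.0906]
tcp_rot: [-0.407, 0.546, 0.644, 0.35]
ft_force: [-0.4, -0.9, 0.4]
grip_width: 0.0598
gripper_force: 0.0
time_s: 43.0
tcp_pos: [0.5832, 0.0067, 0.0902]
tcp_rot: [-0.408, 0.546, 0.642, 0.351]
ft_force: [-0.8, -1.6, 6.3]
grip_width: 0.0396
gripper_force: 100.1
time_s: 43.75
tcp_pos: [0.5822, 0.0062, 0.2506]
tcp_rot: [-0.406, 0.547, 0.643, 0.349]
ft_force: [-0.5, -0.5, -2.6]
grip_width: 0.0391
gripper_force: 100.7
t 43.8 tcp [0.5822 0.0062 0.2506] rot [ -2.8 -89.6   8.5] dp before [ 0.0364 -0.1228  0.3121] after [ 0.2942 -0.1629 -0.0262] F [-0.5 -0.5 -2.6] w 0.0391 q [ 0.24  0.63  0.15  1.66 -0.97  1.68  0.9 ]
n 230 face centre [ 5.793e-01 -1.000e-04  2.202e-01] normal [-0.157  0.988 -0.007] size [102.2  52.8] ang 89.9 z 0.1691 0.2713 x 0.5533 0.6052
```

```bash
python3 -m jog '[{"rotation":[-0.21,-6.89,0.65],"dp":[0,0,0],"jaw":1},{"rotation":[-0.21,-6.89,0.65],"dp":[0,0,0],"jaw":1},{"rotation":[-0.21,-6.89,0.65],"dp":[0,0,0],"jaw":1},{"rotation":[-0.21,-6.89,0.65],"dp":[0,0,0],"jaw":1},{"rotation":[-0.21,-6.89,0.65],"dp":[0,0,0],"jaw":1},{"rotation":[-0.21,-6.89,0.65],"dp":[0,0,0],"jaw":1},{"rotation":[-0.21,-6.89,0.65],"dp":[0,0,0],"jaw":1},{"rotation":[-0.21,-6.89,0.65],"dp":[0,0,0],"jaw":1},{"rotation":[-0.21,-6.89,0.65],"dp":[0,0,0],"jaw":1},{"rotation":[-0.21,-6.89,0.65],"dp":[0,0,0],"jaw":1},{"rotation":[-0.21,-6.89,0.65],"dp":[0,0,0],"jaw":1},{"rotation":[-0.21,-6.89,0.65],"dp":[0,0,0],"jaw":1},{"rotation":[-0.21,-6.89,0.65],"dp":[0,0,0],"jaw":1},{"rotation":[0,0,0],"dp":[0,0,0],"jaw":1},{"rotation":[0,0,0],"dp":[0,0,0],"jaw":1}]' 100
python3 -c "
from m import *
plan([.4145,.281,.15],1,-27)"
```

```text
time_s: 45.05
tcp_pos: [0.5809, 0.0097, 0.2472]
tcp_rot: [0.15, 0.682, 0.7, -0.152]
ft_force: [0.5, -0.3, -1.9]
grip_width: 0.0392
gripper_force: 100.7
t 45.0 tcp [0.5809 0.0097 0.2472] rot [-0.3 -2.3  0.5] dp before [ 0.2912 -0.159  -0.0256] after [ 0.2884 -0.1616 -0.0378] F [ 0.5 -0.3 -1.9] w 0.0392 q [-0.67  0.37  0.48  1.76  0.28  1.15 -0.31]
```

```bash
python3 -m jog '[{"rotation":[-0.3,-2.3,0.5],"dp":[0,0,0],"jaw":1},{"rotation":[0,0,0],"dp":[0.0262,-0.0147,-0.0034],"jaw":1},{"rotation":[0,0,0],"dp":[0.0262,-0.0147,-0.0034],"jaw":1},{"rotation":[0,0,0],"dp":[0.0262,-0.0147,-0.0034],"jaw":1},{"rotation":[0,0,0],"dp":[0.0262,-0.0147,-0.0034],"jaw":1},{"rotation":[0,0,0],"dp":[0.0262,-0.0147,-0.0034],"jaw":1},{"rotation":[0,0,0],"dp":[0.0262,-0.0147,-0.0034],"jaw":1},{"rotation":[0,0,0],"dp":[0.0262,-0.0147,-0.0034],"jaw":1},{"rotation":[0,0,0],"dp":[0.0262,-0.0147,-0.0034],"jaw":1},{"rotation":[0,0,0],"dp":[0.0262,-0.0147,-0.0034],"jaw":1},{"rotation":[0,0,0],"dp":[0.0262,-0.0147,-0.0034],"jaw":1},{"rotation":[0,0,0],"dp":[0.0262,-0.0147,-0.0034],"jaw":1},{"rotation":[0,0,0],"dp":[0,0,0],"jaw":1},{"rotation":[0,0,0],"dp":[0,0,0],"jaw":1}]' 100
python3 -c "
from m import *
plan([.4145,.281,.0425],1,-27)"
```

```text
time_s: 46.22
tcp_pos: [0.4172, 0.2782, 0.1505]
tcp_rot: [0.168, 0.683, 0.692, -0.163]
ft_force: [-0.2, -0.8, -1.5]
grip_width: 0.0392
gripper_force: 100.8
t 46.2 tcp [0.4172 0.2782 0.1505] rot [ 0.1  0.  -0.3] dp before [ 0.0516 -0.0031  0.0949] after [ 0.0516 -0.0027  0.0949] F [-0.2 -0.8 -1.5] w 0.0392 q [-1.11  0.46  0.33  1.87  0.21  1.17 -0.89]
```

```bash
python3 -m jog '[{"rotation":[0,0,-0.3],"dp":[0.007,-0.001,0.013],"jaw":1},{"rotation":[0,0,0],"dp":[0.015,-0.001,0.027],"jaw":1},{"rotation":[0,0,0],"dp":[0.015,-0.001,0.027],"jaw":1},{"rotation":[0,0,0],"dp":[0.0105,0,0.02],"jaw":1},{"rotation":[0,0,0],"dp":[0.004,0,0.008],"jaw":1},{"rotation":[0,0,0],"dp":[0,0,0],"jaw":1},{"rotation":[0,0,0],"dp":[0,0,0],"jaw":1}]' 100
python3 -c "
from m import *
plan([.4145,.281,.0145],1,-27)"
```

```text
time_s: 46.8
tcp_pos: [0.416, 0.2797, 0.0439]
tcp_rot: [0.168, 0.682, 0.692, -0.163]
ft_force: [0.0, 0.2, -0.8]
grip_width: 0.0392
gripper_force: 101.0
t 46.8 tcp [0.416  0.2797 0.0439] rot [ 0.2  0.1 -0.2] dp before [ 0.0146 -0.0016  0.0256] after [ 0.0145 -0.0015  0.0256] F [ 0.   0.2 -0.8] w 0.0392 q [-1.09  0.62  0.3   1.93  0.19  0.97 -0.93]
```

```bash
python3 -m jog '[{"rotation":[0,0,0],"dp":[0.006,-0.001,0.01],"jaw":1},{"rotation":[0,0,0],"dp":[0.005,0,0.009],"jaw":1},{"rotation":[0,0,0],"dp":[0.002,0,0.004],"jaw":1},{"rotation":[0,0,0],"dp":[0.0015,0,0.0025],"jaw":1},{"rotation":[0,0,0],"dp":[0,0,0],"jaw":1},{"rotation":[0,0,0],"dp":[0,0,0],"jaw":1}]' 100
python3 -m jog '[{"rotation":[0,0,0],"dp":[0,0,0],"jaw":-0.35},{"rotation":[0,0,0],"dp":[0,0,0],"jaw":-0.35},{"rotation":[0,0,0],"dp":[0,0,0],"jaw":-0.35},{"rotation":[0,0,0],"dp":[0,0,0],"jaw":-0.35},{"rotation":[0,0,0],"dp":[0,0,0],"jaw":-0.35},{"rotation":[0,0,0],"dp":[0,0,-0.01],"jaw":-0.4},{"rotation":[0,0,0],"dp":[0,0,-0.03],"jaw":-0.4},{"rotation":[0,2,0],"dp":[0,0,-0.03],"jaw":-0.4},{"rotation":[0,5,0],"dp":[0,0,-0.035],"jaw":-0.4},{"rotation":[0,6,0],"dp":[0,0,-0.035],"jaw":-0.4},{"rotation":[0,6,0],"dp":[0,0,-0.035],"jaw":-0.4},{"rotation":[0,6,0],"dp":[-0.03,0,0],"jaw":0},{"rotation":[0,2,0],"dp":[-0.035,0,0],"jaw":0.5},{"rotation":[0,0,0],"dp":[-0.035,0,0],"jaw":1},{"rotation":[0,0,0],"dp":[-0.035,0,0],"jaw":1},{"rotation":[0,0,0],"dp":[-0.035,0,0],"jaw":1},{"rotation":[0,0,0],"dp":[-0.035,0,0],"jaw":1},{"rotation":[0,0,0],"dp":[0,0,0],"jaw":1},{"rotation":[0,0,0],"dp":[0,0,0],"jaw":1}]' 100
python3 - <<'E'
from m import *
plan([.4415,.055,.10],0,0)
f=np.load('top0.npz');p0,P0=f['p'],cloud('top',f['d']);h=cv2.cvtColor(p0,cv2.COLOR_RGB2HSV)
m=(h[...,0]>22)&(h[...,0]<36)&(h[...,1]>140)&(P0[...,2]>.06)&(P0[...,2]<.09)&(P0[...,1]<.3);print('plunger',rect(P0,m))
p,d=shot('top');P=cloud('top',d);z=P[...,2]
for x in(.612,.412):
    m=(d>0)&(abs(P[...,0]-x)<.05)&(abs(P[...,1]-.25)<.07)&(z>.0125)&(z<.05);print(rect(P,m))
cv2.imwrite('pics/bay2.png',cv2.resize(p[150:310,90:290],None,fx=4,fy=3.7,interpolation=cv2.INTER_CUBIC)[...,::-1])
E
```

```text
time_s: 47.3
tcp_pos: [0.4134, 0.2821, 0.0146]
tcp_rot: [0.168, 0.681, 0.693, -0.163]
ft_force: [-1.6, 0.2, 4.9]
grip_width: 0.0391
gripper_force: 102.0
time_s: 48.88
tcp_pos: [0.4158, 0.1431, 0.1812]
tcp_rot: [0.002, 0.702, 0.712, 0.002]
ft_force: [-0.3, 0.7, 0.7]
grip_width: 0.0003
gripper_force: 0.0
t 48.9 tcp [0.4158 0.1431 0.1812] rot [0.2 0.  0.8] dp before [-0.0884  0.0241  0.0813] after [-0.0881  0.0257  0.0812] F [-0.3  0.7  0.7] w 0.0003 q [-0.71  0.14  0.32  2.14 -0.05  0.87 -0.35]
plunger []
[(array([612.8, 253.2]), array([100.4,  47.8]), -89.9, np.float64(17.9), np.int32(499))]
[(array([430.3, 286.7]), array([26.7,  8.7]), -89.1, np.float64(18.9), np.int32(25))]
```

View pics/bay2.png

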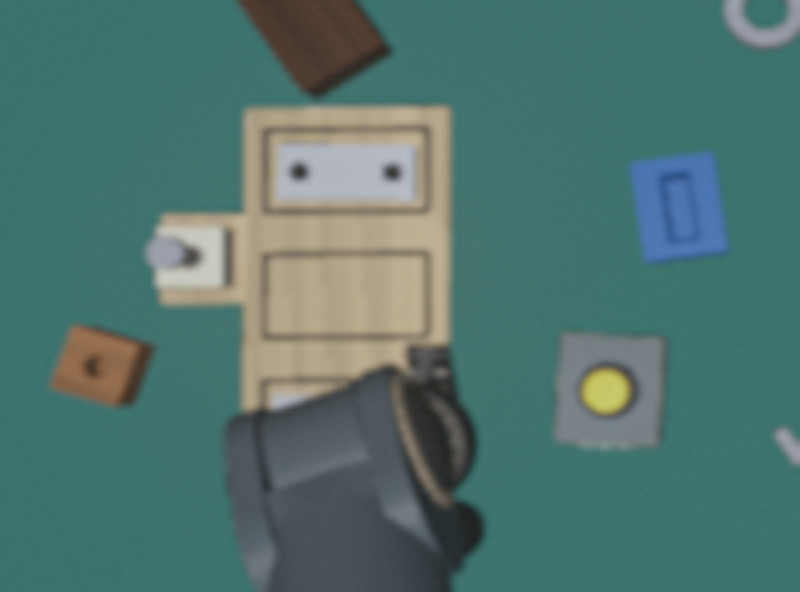

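Plate 1 is in its bay and plate 2 is mostly hidden by the arm. I'll move over toward the tally, then check plate 2 and locate the plunger at crop (606,391), which is full-image pixel (241.5,255.7).

```bash
python3 -m jog '[{"rotation":[0,0,0.8],"dp":[-0.022,0.006,0.002],"jaw":1},{"rotation":[0,0,0],"dp":[-0.022,0.006,0.002],"jaw":1},{"rotation":[0,0,0],"dp":[-0.022,0.006,0.002],"jaw":1},{"rotation":[0,0,0],"dp":[-0.022,0.006,0.002],"jaw":1},{"rotation":[0,0,0],"dp":[0,0,0],"jaw":1},{"rotation":[0,0,0],"dp":[0,0,0],"jaw":1}]' 60
python3 - <<'E'
from m import *
c=cams.camera_params('top');K=np.array(c['mtx']);R=np.array(c['R']);C=-R.T@c['t']
v=R.T@np.linalg.inv(K)@[241.5,255.7,1];T=C+v*(.078-C[2])/v[2];print('plunger',T)
plan([T[0],T[1],.08])
for n in('top','side'):
    p,d=shot(n);P=cloud(n,d);z=P[...,2]
    for x in(.612,.412):
        m=(d>0)&(abs(P[...,0]-x)<.05)&(abs(P[...,1]-.25)<.07)&(z>.0125)&(z<.05)
        k,lab,st,_=cv2.connectedComponentsWithStats(m.astype(np.uint8));X=P[lab==1+np.argmax(st[1:,4])];q=X.mean(0);print(n,rect(P,m),np.linalg.svd(X-q,full_matrices=False)[2][2].round(3),p[m].mean(0).round())
    if n=='side': cv2.imwrite('pics/bay3.png',cv2.resize(p[130:250,150:310],None,fx=5,fy=5,interpolation=cv2.INTER_CUBIC)[...,::-1])
E
```

```text
time_s: 49.43
tcp_pos: [0.4409, 0.0575, 0.1726]
tcp_rot: [0.002, 0.706, 0.709, 0.001]
ft_force: [0.3, 0.8, 0.3]
grip_width: -0.0
gripper_force: 0.0
plunger [0.44020672 0.05241833 0.078     ]
t 49.4 tcp [0.4409 0.0575 0.1726] rot [0.2 0.  0.2] dp before [-0.005  -0.001   0.0926] after [-0.0051 -0.0006  0.0926] F [0.3 0.8 0.3] w -0.0 q [-0.57  0.16  0.39  2.14 -0.08  0.85 -0.13]
top [(array([610.1, 253.4]), array([100. ,  42.3]), -89.2, np.float64(17.7), np.int32(501))] [-0.003  0.002  1.   ] [169. 172. 178.]
top [(array([411.8, 252.9]), array([101.3,  46.7]), -89.2, np.float64(18.1), np.int32(529))] [ 0.019 -0.012 -1.   ] [170. 172. 176.]
side [(array([611.7, 247.6]), array([109.8,  46.4]), -88.2, np.float64(17.4), np.int32(182))] [-0.016 -0.     1.   ] [209. 215. 211.]
side [(array([414.4, 246.5]), array([105.7,  44.7]), -89.3, np.float64(17.6), np.int32(217))] [-0.001 -0.002  1.   ] [212. 218. 214.]
```

View pics/bay3.png

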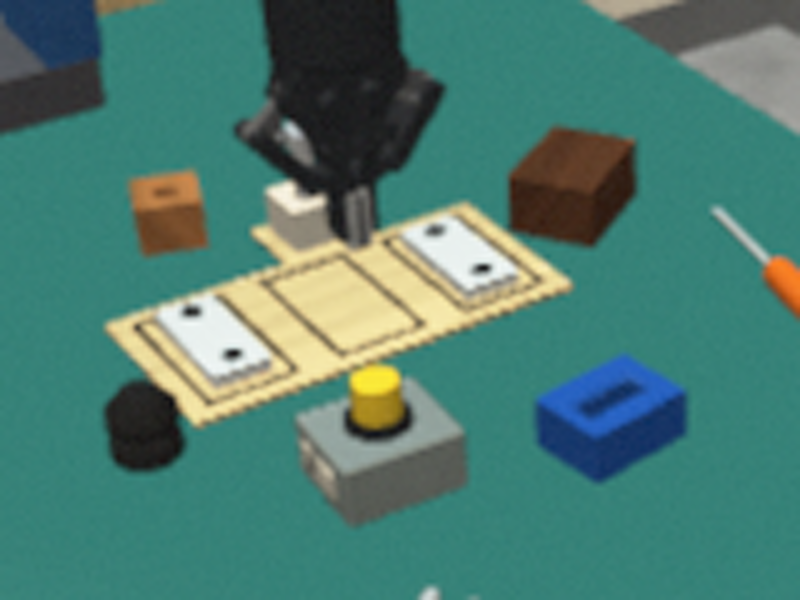

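Both plates lie flat, bare side up, in their bays (crop (213,340) and (460,252)), and the pin is seated. Now I press the plunger.

```bash
python3 -m jog '[{"rotation":[0,0,0],"dp":[-0.004,-0.0006,0.03],"jaw":1},{"rotation":[0,0,0],"dp":[0,0,0.03],"jaw":1},{"rotation":[0,0,0],"dp":[0,0,0.025],"jaw":1},{"rotation":[0,0,0],"dp":[0,0,0.01],"jaw":1},{"rotation":[0,0,0],"dp":[0,0,0.006],"jaw":1},{"rotation":[0,0,0],"dp":[0,0,0.004],"jaw":1},{"rotation":[0,0,0],"dp":[0,0,0.003],"jaw":1},{"rotation":[0,0,0],"dp":[0,0,0],"jaw":1},{"rotation":[0,0,0],"dp":[0,0,0],"jaw":1},{"rotation":[0,0,0],"dp":[0,0,0],"jaw":1}]' 60
```

```text
time_s: 50.37
tcp_pos: [0.4383, 0.0544, 0.0653]
tcp_rot: [-0.001, 0.705, 0.709, -0.0]
ft_force: [-6.0, 0.7, 8.5]
grip_width: -0.0001
gripper_force: 4.2
```

```bash
python3 -m jog '[{"rotation":[0,0,0],"dp":[0,0,0.002],"jaw":1},{"rotation":[0,0,0],"dp":[0,0,0.002],"jaw":1},{"rotation":[0,0,0],"dp":[0,0,0],"jaw":1},{"rotation":[0,0,0],"dp":[0,0,0],"jaw":1},{"rotation":[0,0,0],"dp":[0,0,0],"jaw":1},{"rotation":[0,0,0],"dp":[0,0,0],"jaw":1}]' 60
```

```text
time_s: 50.87
tcp_pos: [0.4385, 0.0543, 0.062]
tcp_rot: [-0.001, 0.705, 0.709, 0.0]
ft_force: [-7.3, 0.8, 14.8]
grip_width: -0.0002
gripper_force: 7.5
```

At the stop: 16 mm of travel and the force is above 10 N. I'll retreat and verify.

```bash
python3 -m jog '[{"rotation":[0,0,0],"dp":[0,0,0],"jaw":1},{"rotation":[0,0,0],"dp":[0,0,0],"jaw":1},{"rotation":[0,0,0],"dp":[0,0,-0.01],"jaw":1},{"rotation":[0,0,0],"dp":[0,0,-0.02],"jaw":1},{"rotation":[0,0,0],"dp":[0,0,-0.035],"jaw":1},{"rotation":[0,0,0],"dp":[0,0,-0.035],"jaw":1},{"rotation":[0,0,0],"dp":[-0.035,0,-0.03],"jaw":1},{"rotation":[0,0,0],"dp":[-0.035,0,0],"jaw":1},{"rotation":[0,0,0],"dp":[-0.035,0,0],"jaw":1},{"rotation":[0,0,0],"dp":[-0.035,0,0],"jaw":1},{"rotation":[0,0,0],"dp":[-0.02,0,0],"jaw":1},{"rotation":[0,0,0],"dp":[0,0,0],"jaw":1},{"rotation":[0,0,0],"dp":[0,0,0],"jaw":1},{"rotation":[0,0,0],"dp":[0,0,0],"jaw":1}]' 60
python3 - <<'E'
from m import *
plates()
p,d=shot('top');P=cloud('top',d);z=P[...,2]
for x in(.612,.412):
    m=(d>0)&(abs(P[...,0]-x)<.05)&(abs(P[...,1]-.25)<.07)&(z>.0125)&(z<.05);print(rect(P,m))
for x,y in((.54,.36),(.44,.053)):
    m=(d>0)&(z>.06)&(z<.12)&(np.hypot(P[...,0]-x,P[...,1]-y)<.03);print(rect(P,m) if m.any() else None)
E
```

```text
time_s: 52.03
tcp_pos: [0.441, -0.1025, 0.1884]
tcp_rot: [0.002, 0.705, 0.709, 0.002]
ft_force: [-0.1, -0.2, 1.4]
grip_width: -0.0001
gripper_force: 0.0
[(array([610.3, 253. ]), array([101.6,  46.2]), -86.8, np.float64(18.2), np.int32(501))]
[(array([413.2, 253.8]), array([105.3,  43.7]), -89.3, np.float64(17.8), np.int32(540))]
[(array([541.9, 359.1]), array([25.5, 23.8]), 69.1, np.float64(93.6), np.int32(81))]
[(array([442. ,  55.2]), array([30.7, 27.9]), -89.2, np.float64(77.8), np.int32(107))]
```

The plates are in their bays, the pin is seated and the plunger is back up at 78 mm.

```bash
python3 -c "
from h import *
print(finish_job())"
```

```text
the job is handed in; nothing more can be done
None
```

The job is handed in at about 52 s: both plates that were there lie flat, bare face up, in the two outer bays, the pin is seated in the socket, and the tally plunger went down its full 16 mm and sprang back; the hand-in call returned no verdict, so these are my own camera and force readings.

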